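# Loupe check of a pump piston rod

### The arm

A 7-joint arm with a two-finger parallel gripper is mounted at the origin on the work surface. World frame = base frame: x ahead of the robot, y to its left, z up, the work surface at z = 0. Lengths are in m, angles in rad, forces in N, time in s.
With the tool pointing down it reaches from about 0.4 to 0.85 m from the base axis. Payload 10.4 kg.
Tool frame: the origin (TCP) lies on the centre line of the jaws, within the pads' length; the fingertips stand 22 mm ahead of it and the grasp point (between the pads) lies 3 mm ahead of it; x points along the fingers, y is the direction in which the jaws open and shut, and the axes are right-handed (so a half turn about x gives the same grasp; the last joint's range is limited). The gripper opens to 87 mm and grips with 3 to 60 N. Pads are 19 mm wide; open, the fingers measure 117 mm over their backs; the gripper's body (75 mm by 190 mm) begins 51 mm behind the grasp point.
Start: joints at [-1.22, 0.332, -0.065, 1.46, 0.022, 1.35, -0.088], TCP at [0.228, 0.582, 0.245] pointing down, gripper open.
Joint ranges: [-2.6, 2.6], [-0.5, 2.12], [-1.47, 1.34], [0.16, 2.42], [-1.27, 4.41], [0.06, 2.06], [-2.6, 2.6]. Speed limits (rad/s): [2.22, 2.22, 2.79, 2.79, 3.14, 3.14, 3.14].

### API

Orientations are given as a unit quaternion [x, y, z, w].
In Python, from bench import * gives the robot as it stands.
- The arm moves only by the tool arm_command, never from a script. Its argument "targets" is one flat list of numbers, 7 for each row, row after row: the turn, a rotation vector about the tool's x, y, z in units of 45 degrees (1.0 is 45 degrees), then the shift along the tool's x, y, z in units of 25 mm (1.0 is 25 mm), then the opening, from 0 (shut) to 1 (fully open). In form: [wx, wy, wz, tx, ty, tz, fingers, wx, wy, wz, tx, ty, tz, fingers, ...]. A call has 1 to 12 rows; each row shifts and turns the pose as measured when the row begins, along the tool's axes as they then stand; what a row does not reach is not made up. A row lasts 1/12 s, in which the tool goes at most 41.7 mm and 7.16 degrees, less where a joint would pass 70% of its speed; a pose out of reach is approached as far as the arm can. A call with a number of a shift or a turn outside -1 to 1 is refused whole. A call with a gripper value outside its range is refused whole. The fingers move at their own pace and stop on an object; "newtons" is the grip in N (left out, the last holds). Time passes only in rows, so rows that do not move let the fingers close. It gives the time, the measured TCP pose, the force and the opening at its end, in the units of the state.
- read_state(): the state, without advancing time (a new reading comes with each control period).
- camera(name): name is "side" or "top"; returns the picture (400x640x3 uint8, red, green, blue); there is no depth.
- calibration(name): a dict with "camera_matrix" (3x3 intrinsics, pixels), "R" (3x3) and "t" (3): a world point X has camera coordinates R X + t. Camera axes: x right, y down, z forward; pixel columns grow to the right and rows downward; lengths in m; the calibration is good to about 2 mm. A picture is of the moment at which its call begins. calibration takes no time and is no camera call.
- close_job(): hands the job in, once; it reports no verdict.
The state is a dict: "time": time; "joint_positions": joint angles; "joint_vel": joint speeds; "joint_torque": joint torques, N m; "ee_pos": TCP position; "eef_rot": TCP orientation; "ft_force": force on the tool from outside, world axes, zero at the start; "torque": the same for the moment, N m; "width": finger opening in m.
Only numpy, scipy, OpenCV 4.12 (cv2) and the standard library are available. Lean on these libraries where they do the work, as an engineer would, in place of code of your own. Each camera call takes 0.05 s, during which the arm holds its last target.

### The job

Move the steel piston rod from the white storage rack into the two V-saddles of the metal inspection cradle, lowering it in rather than dropping it, so that it lies level in both with its dark ring about midway between them, and let go of it. Then take the loupe from its rest and hold it level, without it resting on anything, with the lens centred above the dark ring and the lens's mid-plane at the height marked by the tip of the white pointer on the cradle's gauge post; finish while still holding it there, steady. Leave the pointer's setting and the blue carton, amber jar and glass dish as they are.

Things in the scene. Friction and masses are not known exactly. Their poses are not given: they have to be found in the camera images.
- rod: Loose steel piston rod, a cylinder 16 mm in diameter, 140 mm long, about 0.22 kg, with a dark ring 10 mm wide (17 mm in diameter) round its middle. Origin at the rod's centre (middle of the ring); its length runs along its y axis. Starts level in the rack, axis 33 mm above the bench; its middle can be gripped from above, fingers closing across the rod.
- rack: Fixed white plastic storage rack: base 70 x 130 x 6 mm with two V-saddles, notches along its y axis at x = 0, centred at y = -45 and +45 mm, each 20 mm long in y and 45 mm wide, tops 40 mm above the bench; 70 mm open between them. Origin on the bench at the middle of the base.
- cradle: Fixed cradle, grey base 12 mm thick, x -30 to 60, y -125 to 125 mm. Two steel 90 degree V-saddles, notches along y at x = 0, centred at y = -45 and +45, 20 long in y, 45 wide, mouth 37, tops 58 mm up; 70 mm open between. Gauge post 10 mm thick, 180 mm tall at x 50, y 100. Origin on the bench midway between the saddles. Its +x (post) side faces away from the robot, within 0.35 rad.
- seat (a point): Point midway between the cradle's two V-saddles, 51.3 mm above the bench: where the rod's centre lies when it is seated. Axes as the cradle's; the seated rod runs along y.
- pointer_tip (a point): Tip of the small white pointer on the gauge post's collar (20 mm in diameter, 16 mm high), aimed at the cradle's middle: its height marks the focal height, 115 to 155 mm above the bench, different each time. In the cradle's frame at x 33, y 67 mm; axes as the cradle's, z up. The collar stays put on the post unless pushed with about 8 N.
- loupe: Loose loupe, 0.17 kg: lens in a dark rim 64 mm across, 10 mm thick; white bar handle 14 mm wide (y), 20 mm high (z -10 to 10) along its -x axis, 30 to 152 mm from the lens centre. Balances about 65 mm from it. Origin: lens centre, mid-plane; z = lens axis, up. Starts level on the rest, origin 45 mm above the bench; grip from above across the handle between the supports, 60 to 120 mm along.
- rest: Fixed grey loupe rest: base 8 mm thick, x -160 to -10, 50 mm wide; two supports 12 mm thick in x at x = -40 and -142 mm, 33 mm wide, carry the handle's underside 35 mm above the bench between cheeks that end 43 mm above it. Origin on the bench below the lens centre of the loupe as it starts; axes as the loupe's then.
- carton: Bystander: blue carton 60 x 80 x 30 mm, loose. Origin at the middle of its underside.
- vial: Bystander: amber glass jar 44 mm in diameter, 75 mm tall, loose. Origin at the middle of its underside.
- dish: Bystander: flat glass dish 60 mm in diameter, 16 mm high, loose. Origin at the middle of its underside.
Things that resemble listed ones, but are neither listed nor needed, are in the scene too. Of the things that look like the rod, the middle-sized one is meant.

How it is judged:
By the outcome, as a careful person would: the job done as asked, in the order asked, and still so for the second after the job is handed in, while the arm keeps its last pose, push and grip.
It also fails if it takes over 69 s, if anything falls off the work surface, if the arm or the gripper's body presses on something with over 40 N, if the wrist force passes 120 N, or if a joint passes its speed limit or range.

## Working session

There is one attempt and no reset: what is moved stays moved. The work goes in short steps, Python scripts to look and compute and a tool call to move; the robot and the scene stay as the last step left them, time stands still between calls to the robot, and variables do not carry over. Pictures are saved under pics/ and viewed, and the job is handed in when it is done.

Besides the shell and the picture viewer there is one more tool, called by a JSON object that holds its "api" and its "payload". arm_command: Moves the arm, as the interface text tells. Shifts and turns lie within -1 to 1; 1 stands for 25 mm of shift or 45 degrees of turn. Its arguments: {"type":"object","properties":{"targets":{"type":"array","items":{"type":"number","minimum":-1,"maximum":1}},"newtons":{"type":"number"}},"required":["targets"]}

```bash
mkdir -p pics; ls; python3 - <<'E'
from bench import *
import cv2
s=read_state();print({k:(v if not hasattr(v,'__len__') else [round(float(x),4) for x in v]) for k,v in s.items()})
for n in("top","side"):
    c=camera(n);cv2.imwrite(f"pics/{n}0.png",c[:,:,::-1]);print(n,{k:np.round(v,4).tolist() for k,v in calibration(n).items()} if 'np' in globals() else calibration(n))
E
```

```text
pics
{'time': 0.0, 'joint_positions': [-1.2196, 0.3328, -0.0647, 1.4609, 0.0216, 1.3499, -0.0885], 'joint_vel': [0.0005, 0.0009, 0.0012, 0.0001, 0.0005, -0.0001, -0.0001], 'joint_torque': [-0.0007, -62.3248, 0.0238, -38.9895, -0.0616, 0.04, 0.0002], 'ee_pos': [0.2281, 0.5815, 0.2438], 'eef_rot': [0.1309, 0.6949, -0.1319, 0.6947], 'ft_force': [0.4753, 0.2869, 1.3192], 'torque': [0.0351, 0.0301, 0.0273], 'width': 0.08678594302629679}
top {'camera_matrix': array([[385.59630803,   0.        , 325.56753267],
       [  0.        , 385.59630803, 196.21442703],
       [  0.        ,   0.        ,   1.        ]]), 'R': array([[ 0.01544087, -0.99976912, -0.01494298],
       [-0.99760526, -0.01439633, -0.06764972],
       [ 0.06741898,  0.01595177, -0.99759722]]), 't': array([0.0869555 , 0.5738444 , 0.97394626])}
side {'camera_matrix': array([[457.45797255,   0.        , 318.79309522],
       [  0.        , 457.45797255, 196.63746326],
       [  0.        ,   0.        ,   1.        ]]), 'R': array([[ 0.95977716, -0.28016743, -0.01827581],
       [-0.21659159, -0.69742069, -0.68314893],
       [ 0.17865016,  0.65962913, -0.73005036]]), 't': array([-0.48826938,  0.2515355 ,  1.11943111])}
```

View pics/top0.png

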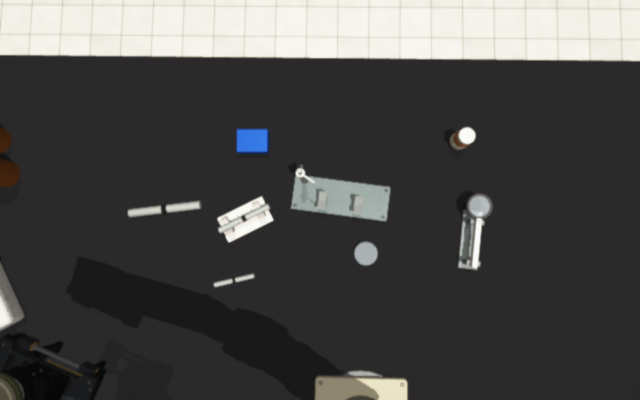

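View pics/side0.png

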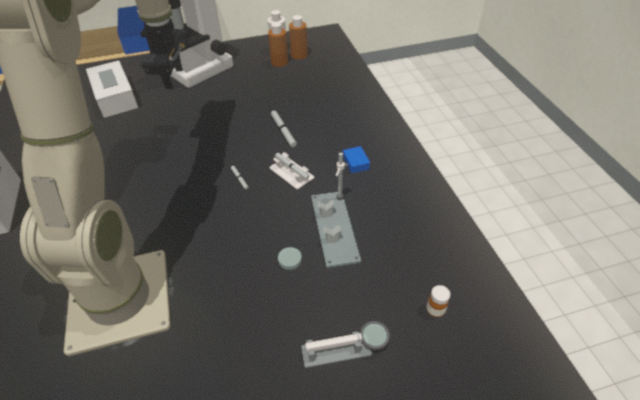

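The top view shows the rack and rod at about (245,219), the cradle at about (340,200), the post and pointer at about (300,173), and the loupe lens at about (480,206) with its handle running down to (475,265). I'll enlarge these areas.

```bash
cat > h.py <<'E'
import numpy as np,cv2
from bench import *
from scipy.spatial.transform import Rotation as Ro
def crop(n,src,x0,y0,x1,y1,out):
    s=min(800/(x1-x0),600/(y1-y0));s=int(s)
    c=cv2.resize(src[y0:y1,x0:x1],None,fx=s,fy=s,interpolation=cv2.INTER_CUBIC)
    for x in range((x0+9)//10*10,x1,10):
        cv2.line(c,(int((x-x0+.5)*s),0),(int((x-x0+.5)*s),6),(0,255,255),1)
        cv2.putText(c,str(x),(int((x-x0+.5)*s)-10,18),0,.4,(0,255,255),1)
    for y in range((y0+9)//10*10,y1,10):
        cv2.line(c,(0,int((y-y0+.5)*s)),(6,int((y-y0+.5)*s)),(0,255,255),1)
        cv2.putText(c,str(y),(8,int((y-y0+.5)*s)+4),0,.4,(0,255,255),1)
    cv2.imwrite(out,c)
def proj(n,X):
    k=calibration(n);X=np.atleast_2d(X);c=X@np.array(k['R']).T+k['t'];p=c@np.array(k['camera_matrix']).T
    return p[:,:2]/p[:,2:]
def ray(n,uv):
    k=calibration(n);d=np.linalg.solve(k['camera_matrix'],[uv[0],uv[1],1]);R=np.array(k['R'])
    return -R.T@k['t'],R.T@d
def atz(n,uv,z):
    o,d=ray(n,uv);return o+d*(z-o[2])/d[2]
def tri(a,b):
    o1,d1=ray('top',a);o2,d2=ray('side',b)
    A=np.stack([d1,-d2],1);t=np.linalg.lstsq(A,o2-o1,rcond=None)[0]
    p,q=o1+d1*t[0],o2+d2*t[1];return (p+q)/2,np.linalg.norm(p-q)
E
python3 - <<'E'
from h import *
t=cv2.imread('pics/top0.png');s=cv2.imread('pics/side0.png')
crop('top',t,205,185,285,245,'pics/c1.png');crop('top',t,285,155,395,230,'pics/c2.png');crop('top',t,440,180,510,280,'pics/c3.png')
crop('side',s,260,140,380,230,'pics/c4.png');crop('side',s,290,190,370,270,'pics/c5.png');crop('side',s,290,310,400,370,'pics/c6.png')
E
```

```text
(no output)
```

View pics/c1.png

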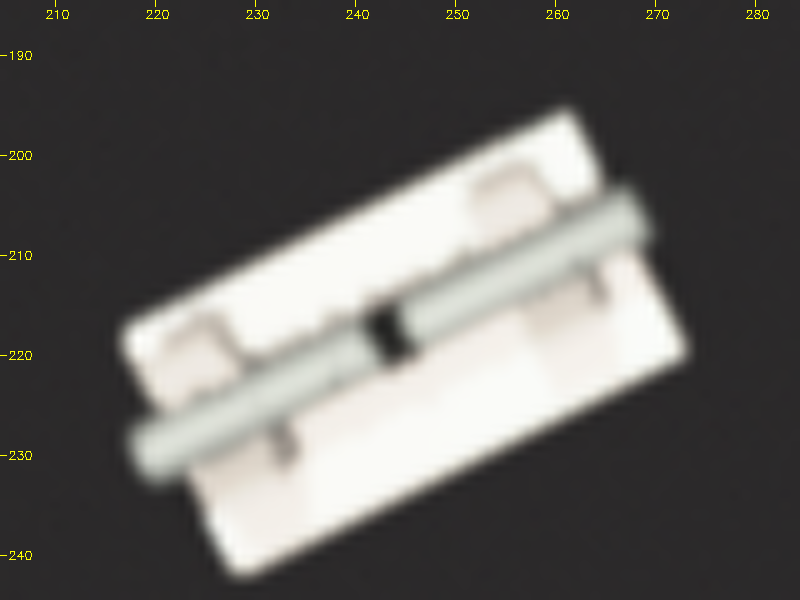

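View pics/c2.png

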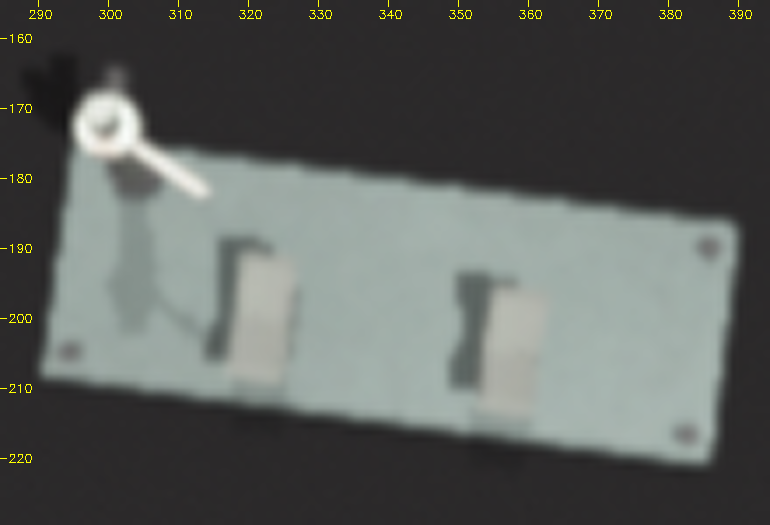

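View pics/c3.png

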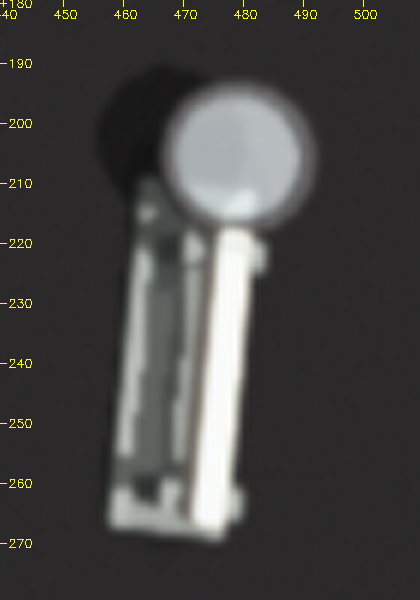

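View pics/c4.png

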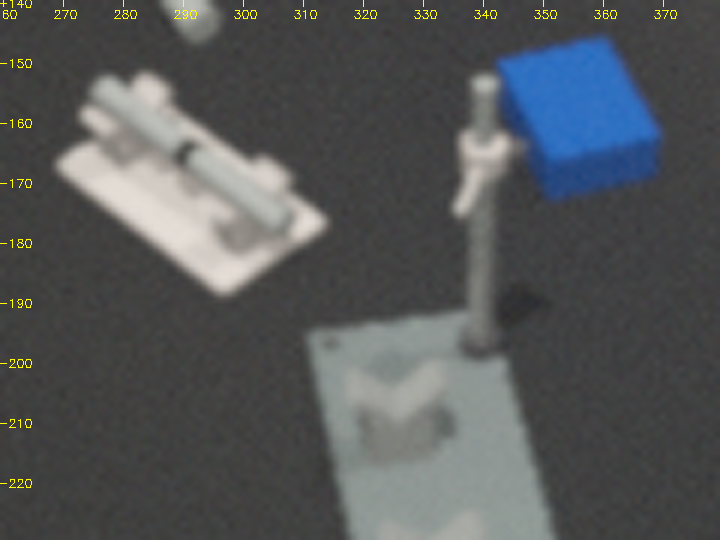

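View pics/c5.png

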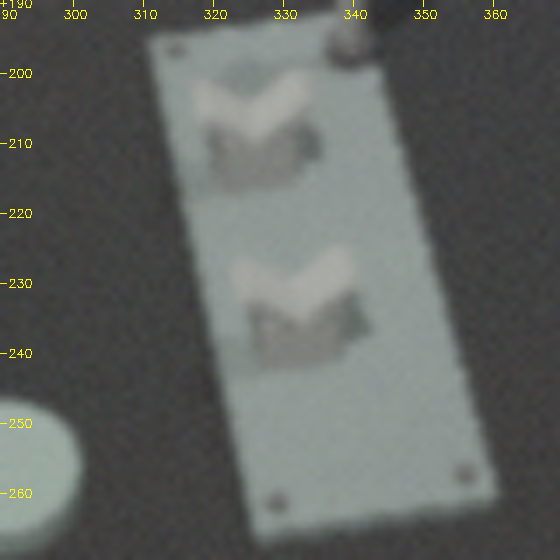

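View pics/c6.png

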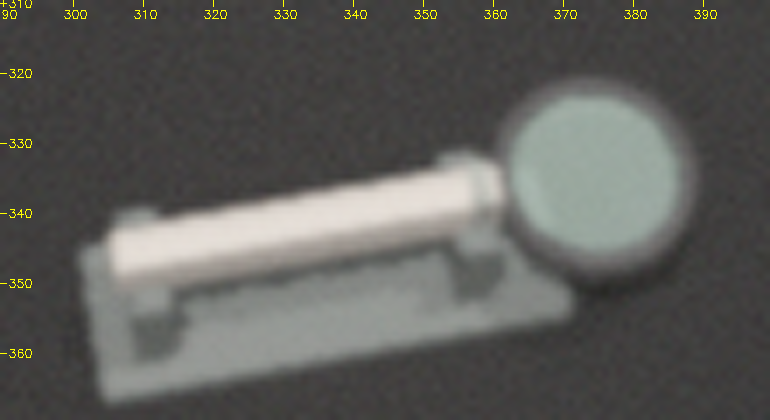

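```bash
cat > fit.py <<'E'
from h import *
from scipy.optimize import least_squares
def fit(obs,x0,label):
    def tf(p,P): c,s=np.cos(p[2]),np.sin(p[2]);P=np.array(P,float)/1000;return np.array([p[0]+c*P[0]-s*P[1],p[1]+s*P[0]+c*P[1],P[2]])
    def r(p,views=('top','side')):
        return np.concatenate([(proj(n,tf(p,P))[0]-uv) for n,P,uv in obs if n in views])
    for v in (('top',),('side',),('top','side')):
        q=least_squares(r,x0,args=(v,));print(label,v,np.round(q.x,4),'res',np.round(q.fun,1).tolist())
    return q.x
if __name__=='__main__':
    T,S='top','side'
    fit([(T,(60,-125,12),(389.5,186)),(T,(-30,-125,12),(386,221)),(T,(-30,125,12),(290.5,208.5)),
     (S,(-30,125,12),(311.5,195)),(S,(-30,-125,12),(326.5,267)),(S,(60,-125,12),(360.5,261))],[.6,0,-.1],'cradle')
    fit([(T,(0,0,33),(243.5,218)),(T,(0,70,33),(218.5,230.3)),(T,(0,-70,33),(268.2,206.3)),
     (S,(0,0,36),(290.5,164.5)),(S,(0,70,33),(275.5,155)),(S,(0,-70,33),(306,176.2))],[.5,.2,.5],'rod')
    fit([(T,(35,65,6),(216.5,217)),(T,(35,-65,6),(261.8,195.5)),(T,(-35,-65,6),(273.3,219.8)),(T,(-35,65,6),(228.5,242.3)),
     (S,(-35,65,6),(269,167)),(S,(-35,-65,6),(297,189)),(S,(35,-65,6),(314,176.5))],[.5,.2,.5],'rack')
    fit([(T,(0,0,45),(479.3,205)),(T,(-152,0,55),(473.5,266.5)),
     (S,(0,0,48),(375,334.5)),(S,(-152,0,45),(306.5,346))],[.6,-.3,0],'loupe')
    for a,b in [((313.8,182),(335.5,175)),((314.5,182.5),(335.5,175.5)),((313.5,182),(335.2,174.5))]: print('tip',tri(a,b))
E
python3 fit.py
```

```text
cradle ('top',) [ 0.5555  0.0597 -0.1099] res [0.4, 0.2, -0.0, -0.3, -0.4, 0.1]
cradle ('side',) [ 0.5552  0.0575 -0.1234] res [-0.0, 0.6, -0.3, -0.7, 0.4, 0.2]
cradle ('top', 'side') [ 0.5554  0.0589 -0.1161] res [0.9, 0.6, 0.2, 0.0, -0.1, -0.1, -0.4, 0.4, -0.1, -1.1, 0.6, -0.4]
rod ('top',) [0.5126 0.3033 0.466 ] res [-0.1, 0.2, 0.0, -0.1, 0.1, -0.1]
rod ('side',) [0.5092 0.3067 0.4956] res [-0.1, 0.0, -0.2, -0.4, 0.3, 0.3]
rod ('top', 'side') [0.5111 0.3043 0.4763] res [-0.5, 0.8, -0.3, 0.8, -0.4, 0.2, 0.7, 0.4, 0.9, -0.3, 0.8, 1.0]
rack ('top',) [0.5118 0.3052 0.4706] res [0.4, 0.5, -0.1, 0.2, -0.1, -0.1, -0.3, -0.6]
rack ('side',) [0.5097 0.3053 0.4816] res [0.0, 0.2, -0.1, -0.5, 0.0, 0.3]
rack ('top', 'side') [0.5111 0.3053 0.4712] res [0.4, 0.8, -0.1, 0.4, -0.1, 0.1, -0.3, -0.3, 0.5, -0.0, 0.2, -0.6, 0.4, 0.4]
loupe ('top',) [ 0.5542 -0.2887 -0.129 ] res [-0.0, 0.1, 0.0, -0.1]
loupe ('side',) [ 0.5538 -0.2874 -0.1264] res [0.4, -0.1, -0.4, 0.1]
loupe ('top', 'side') [ 0.5539 -0.288  -0.1275] res [-0.3, 0.2, -0.2, 0.0, 0.5, 0.1, -0.2, 0.2]
tip (array([0.59456193, 0.1212872 , 0.13954325]), np.float64(0.0037886679979078105))
tip (array([0.59373157, 0.11961691, 0.13945414]), np.float64(0.0032166780968422804))
tip (array([0.59418012, 0.12195497, 0.14090561]), np.float64(0.004258352809822768))
```

```bash
cat > plan.py <<'E'
from h import *
def go(p,th=None):
    s=read_state();M=Ro.from_quat(s['eef_rot']).as_matrix()
    print('t',round(s['time'],2),'pos',np.round(s['ee_pos'],4),'F',np.round(s['ft_force'],1),'w',round(s['width'],4),'q7',round(s['joint_positions'][6],2))
    yth=np.arctan2(M[1,1],M[0,1]);print('yaw',round(yth,3),'toolx',np.round(M[:,0],3))
    if p is None:return
    d=M.T@(np.array(p)-s['ee_pos'])/.025
    print('shift units tool',np.round(d,2))
    if th is None: return
    best=th
    x=np.array([0,0,-1.]);y=np.array([np.cos(best),np.sin(best),0]);D=np.stack([x,y,np.cross(x,y)],1)
    print('turn units',np.round(Ro.from_matrix(M.T@D).as_rotvec()/(np.pi/4),3),'shift in final frame',np.round(D.T@(np.array(p)-s['ee_pos'])/.025,2))
E
python3 -c "
from plan import *
go([.5112,.3045,.130],.471)
go([.5112,.3045,.130],.471-np.pi)
"
```

```text
t 0.1 pos [0.2281 0.5816 0.2439] F [ 0.2 -0.6  0.6] w 0.0869 q7 -0.09
yaw 1.197 toolx [-0.    -0.001 -1.   ]
shift units tool [ 4.56 -6.18 14.59]
turn units [0.924 0.001 0.001] shift in final frame [ 4.55  5.06 15.01]
t 0.1 pos [0.2281 0.5816 0.2439] F [ 0.2 -0.6  0.6] w 0.0869 q7 -0.09
yaw 1.197 toolx [-0.    -0.001 -1.   ]
shift units tool [ 4.56 -6.18 14.59]
turn units [-3.076e+00 -2.000e-03  1.000e-03] shift in final frame [  4.55  -5.06 -15.01]
```

{"api": "arm_command", "payload": {"targets": [0.154,0,0,0,0,0,1,0.154,0,0,0,0,0,1,0.154,0,0,0,0,0,1,0.154,0,0,0,0,0,1,0.154,0,0,0,0,0,1,0.154,0,0,0,0,0,1,0,0,0,0,0.33,1,1,0,0,0,0,0.33,1,1,0,0,0,0,0.33,1,1,0,0,0,0,0.33,1,1,0,0,0,0,0.33,1,1,0,0,0,0,0.33,1,1]}}

```text
time: 1.1
ee_pos: [0.3332, 0.4654, 0.2372]
eef_rot: [0.371, 0.6, -0.38, 0.599]
ft_force: [0.5, 0.8, 0.6]
width: 0.0869
```

```bash
python3 -c "
from plan import *
go([.5112,.3045,.130],.471)"
```

```text
t 1.1 pos [0.3332 0.4654 0.2372] F [0.5 0.8 0.6] w 0.0869 q7 -0.56
yaw 0.452 toolx [-0.008 -0.01  -1.   ]
shift units tool [4.3  3.64 8.88]
turn units [-0.024  0.007  0.015] shift in final frame [4.29 3.42 8.97]
```

{"api": "arm_command", "payload": {"targets": [0,0,0.01,0.1,0.4,1,1,0,0,0,0.1,0.4,1,1,0,0,0,0.1,0.4,1,1,-0.01,0,0,0.2,0.4,1,1,-0.01,0,0,0.3,0.4,1,1,0,0,0,0.3,0.4,1,1,0,0,0,0.4,0.4,1,1,0,0,0,0.5,0.3,1,1,0,0,0,0.5,0.2,0.6,1,0,0,0,0.5,0.1,0.2,1,0,0,0,0.4,0,0,1]}}

```text
time: 2.02
ee_pos: [0.518, 0.2898, 0.1491]
eef_rot: [0.37, 0.599, -0.375, 0.603]
ft_force: [0.3, 0.0, -0.5]
width: 0.0871
```

```bash
python3 -c "
from plan import *
go([.5112,.3045,.036],.471)
for n in('top','side'):
    c=camera(n)[:,:,::-1];cv2.imwrite(f'pics/{n}1.png',c)
    u,v=proj(n,[.5112,.3045,.08])[0].astype(int);crop(n,c,u-50,v-45,u+50,v+30,f'pics/{n}1c.png')
"
```

```text
t 2.02 pos [0.518  0.2898 0.1491] F [ 0.3  0.  -0.5] w 0.0871 q7 -0.06
yaw 0.461 toolx [ 0.001 -0.009 -1.   ]
shift units tool [ 4.52  0.03 -0.69]
turn units [-0.013  0.011  0.004] shift in final frame [ 4.52  0.02 -0.65]
```

View pics/top1c.png

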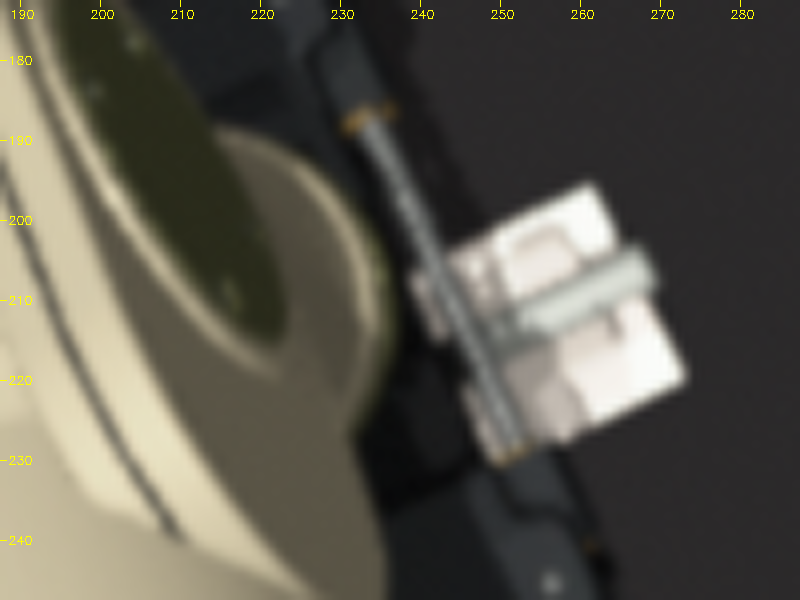

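View pics/side1c.png

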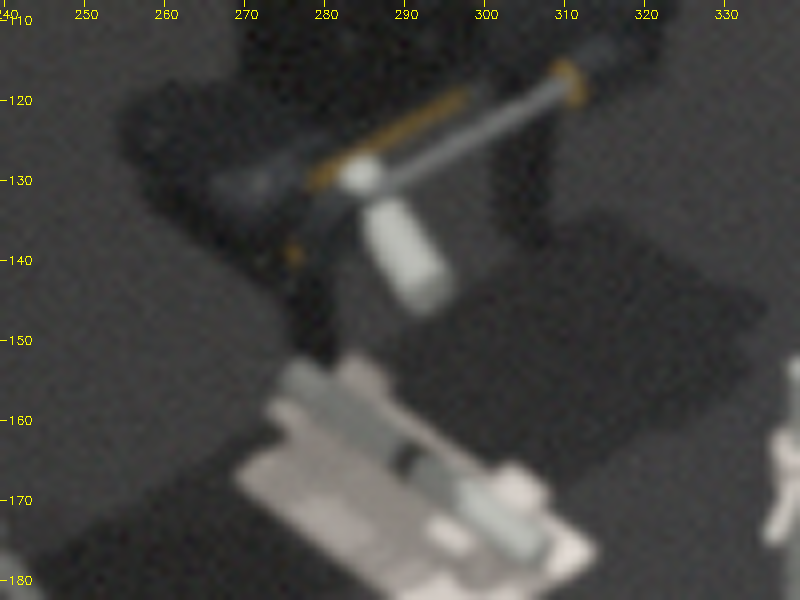

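{"api": "arm_command", "payload": {"targets": [-0.01,0.01,0,0,0.02,-0.35,1,0,0,0,0.3,0.0,-0.32,1,0,0,0,0.6,0,0,1,0,0,0,0.6,0,0,1,0,0,0,0.6,0,0,1,0,0,0,0.4,0,0,1,0,0,0,0.3,0,0,1,0,0,0,0.2,0,0,1,0,0,0,0,0,0,1]}}

```text
time: 2.87
ee_pos: [0.5, 0.3246, 0.0727]
eef_rot: [0.365, 0.609, -0.362, 0.604]
ft_force: [0.9, -0.1, 0.3]
width: 0.087
```

```bash
python3 -c "
from plan import *
go([.5112,.3045,.036],.471)
for n in('top','side'):
    c=camera(n)[:,:,::-1];cv2.imwrite(f'pics/{n}2.png',c)
    u,v=proj(n,[.5112,.3045,.05])[0].astype(int);crop(n,c,u-50,v-45,u+50,v+30,f'pics/{n}2c.png')
"
```

```text
t 2.87 pos [0.5    0.3246 0.0727] F [ 0.9 -0.1  0.3] w 0.087 q7 -0.07
yaw 0.491 toolx [-0.004  0.008 -1.   ]
shift units tool [1.46 0.01 0.93]
turn units [ 0.026 -0.012 -0.   ] shift in final frame [1.47 0.03 0.92]
```

View pics/side2c.png

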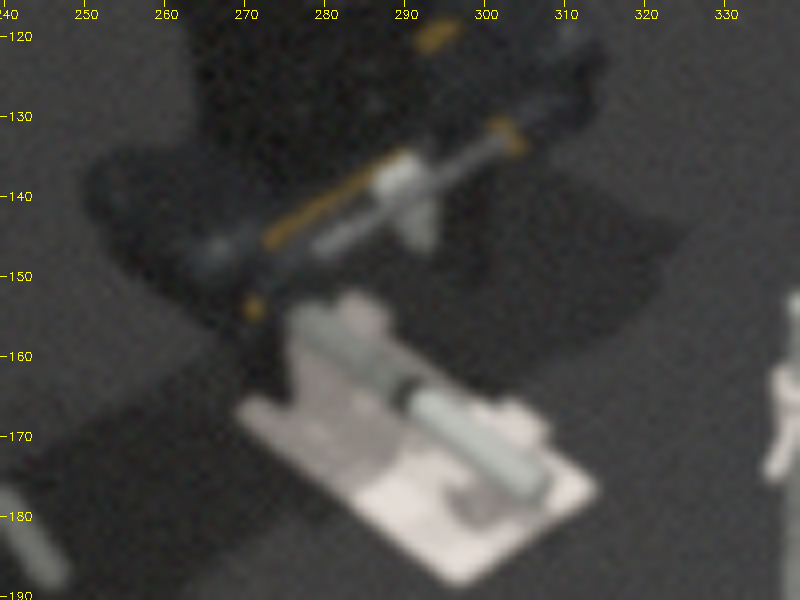

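View pics/top2c.png

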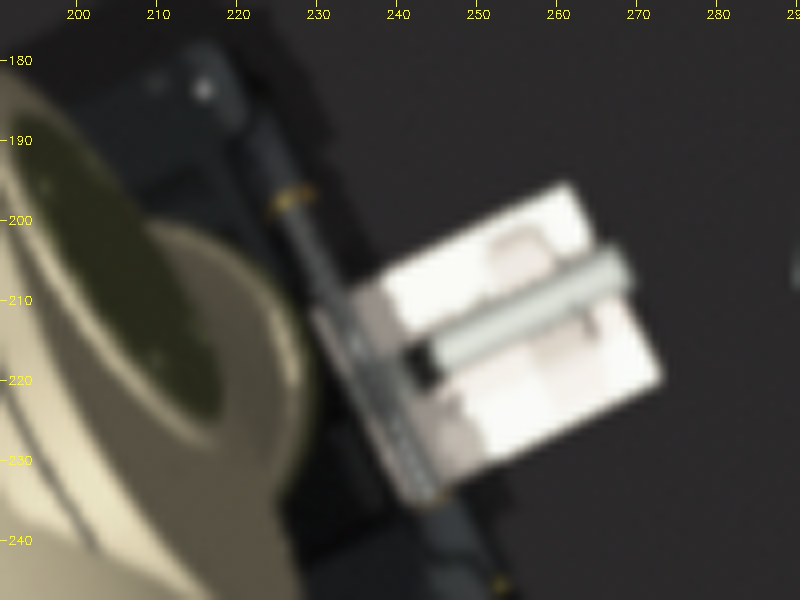

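{"api": "arm_command", "payload": {"targets": [0.02,-0.01,0,0,0,0.3,1,0,0,0,0,0,0.3,1,0,0,0,0,0,0.2,1,0,0,0,0,0,0,1,0,0,0,0,0,0,1]}}

```text
time: 3.38
ee_pos: [0.5131, 0.3045, 0.0766]
eef_rot: [0.371, 0.602, -0.368, 0.604]
ft_force: [-0.1, -0.3, -0.8]
width: 0.0873
```

```bash
python3 -c "
from plan import *
go([.5112,.3045,.036],.471)"
```

```text
t 3.38 pos [0.5131 0.3045 0.0766] F [-0.1 -0.3 -0.8] w 0.0873 q7 -0.05
yaw 0.471 toolx [ 0.005  0.003 -1.   ]
shift units tool [ 1.62 -0.08 -0.03]
turn units [ 0.    -0.001 -0.007] shift in final frame [ 1.62 -0.07 -0.04]
```

{"api": "arm_command", "payload": {"targets": [0,0,-0.007,0.3,-0.06,0,1,0,0,0,0.3,0,0,1,0,0,0,0.3,0,0,1,0,0,0,0.3,0,0,1,0,0,0,0.2,0,0,1,0,0,0,0,0,0,1,0,0,0,0,0,0,1]}}

```text
time: 3.97
ee_pos: [0.5109, 0.3036, 0.0367]
eef_rot: [0.369, 0.604, -0.37, 0.602]
ft_force: [-0.0, -0.1, -0.5]
width: 0.087
```

```bash
python3 -c "
from plan import *
go([.5112,.3045,.036],.471)"
```

```text
t 3.97 pos [0.5109 0.3036 0.0367] F [-0.  -0.1 -0.5] w 0.087 q7 -0.04
yaw 0.471 toolx [-0.002 -0.    -1.   ]
shift units tool [ 0.03  0.03 -0.03]
turn units [ 0.    -0.001  0.003] shift in final frame [ 0.03  0.03 -0.03]
```

{"api": "arm_command", "payload": {"targets": [0,0,0,0,0,0,0,0,0,0,0,0,0,0,0,0,0,0,0,0,0,0,0,0,0,0,0,0,0,0,0,0,0,0,0,0,0,0,0,0,0,0,0,0,0,0,0,0,0], "newtons": 30}}

```text
time: 4.55
ee_pos: [0.5114, 0.3043, 0.0378]
eef_rot: [0.37, 0.603, -0.369, 0.603]
ft_force: [-0.2, 0.4, 0.2]
width: 0.0481
```

```bash
python3 -c "
from plan import *
go([.5112,.3045,.036],.471)"
```

```text
t 4.55 pos [0.5114 0.3043 0.0378] F [-0.2  0.4  0.2] w 0.0481 q7 -0.04
yaw 0.472 toolx [-0.001  0.001 -1.   ]
shift units tool [ 0.07 -0.   -0.01]
turn units [ 0.001 -0.002  0.   ] shift in final frame [ 0.07 -0.   -0.01]
```

{"api": "arm_command", "payload": {"targets": [0,0,0,0.05,0,0,0,0,0,0,0,0,0,0,0,0,0,0,0,0,0,0,0,0,0,0,0,0,0,0,0,0,0,0,0,0,0,0,0,0,0,0,0,0,0,0,0,0,0]}}

```text
time: 5.13
ee_pos: [0.5115, 0.3043, 0.0366]
eef_rot: [0.37, 0.603, -0.369, 0.603]
ft_force: [-0.9, 0.9, -0.2]
width: 0.0153
```

```bash
python3 -c "
from plan import *
go([.5112,.3045,.036],.471)"
```

```text
t 5.13 pos [0.5115 0.3043 0.0366] F [-0.9  0.9 -0.2] w 0.0153 q7 -0.04
yaw 0.472 toolx [-0.001  0.001 -1.   ]
shift units tool [ 0.02 -0.01 -0.01]
turn units [ 0.001 -0.002 -0.   ] shift in final frame [ 0.02 -0.01 -0.01]
```

{"api": "arm_command", "payload": {"targets": [0,0,0,-0.2,0,0,0,0,0,0,-0.4,0,0,0,0,0,0,-0.7,0,0,0,0,0,0,-1,0,0,0,0,0,0,-1,0,0,0,0,0,0,-1,0,0,0,0,0,0,-1,0,0,0,0,0,0,-0.8,0,0,0,0,0,0,-0.5,0,0,0,0,0,0,-0.2,0,0,0,0,0,0,0,0,0,0], "newtons": 40}}

```text
time: 6.05
ee_pos: [0.5096, 0.302, 0.2194]
eef_rot: [0.369, 0.604, -0.371, 0.602]
ft_force: [-0.6, -0.7, -1.8]
width: 0.015
```

```bash
python3 -c "
from plan import *
go([.5554,.059,.26],-.114)
for n in('top','side'):
    c=camera(n)[:,:,::-1];cv2.imwrite(f'pics/{n}3.png',c)
    u,v=proj(n,[.5112,.3045,.2])[0].astype(int);crop(n,c,u-50,v-45,u+50,v+30,f'pics/{n}3c.png')
"
```

```text
t 6.05 pos [0.5096 0.302  0.2194] F [-0.6 -0.7 -1.8] w 0.015 q7 -0.08
yaw 0.47 toolx [-0.004 -0.001 -1.   ]
shift units tool [-1.62 -2.78  9.49]
turn units [0.744 0.    0.005] shift in final frame [-1.63  2.92  9.45]
```

View pics/side3c.png

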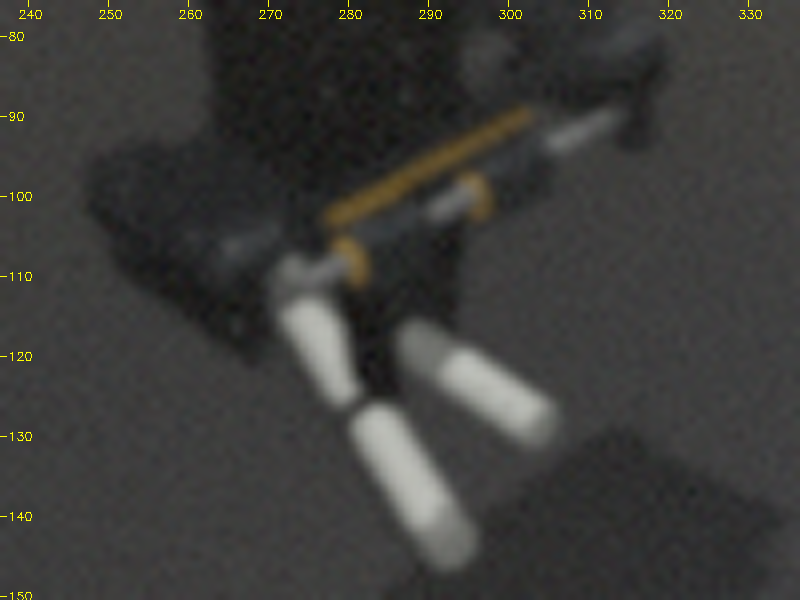

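View pics/top3c.png

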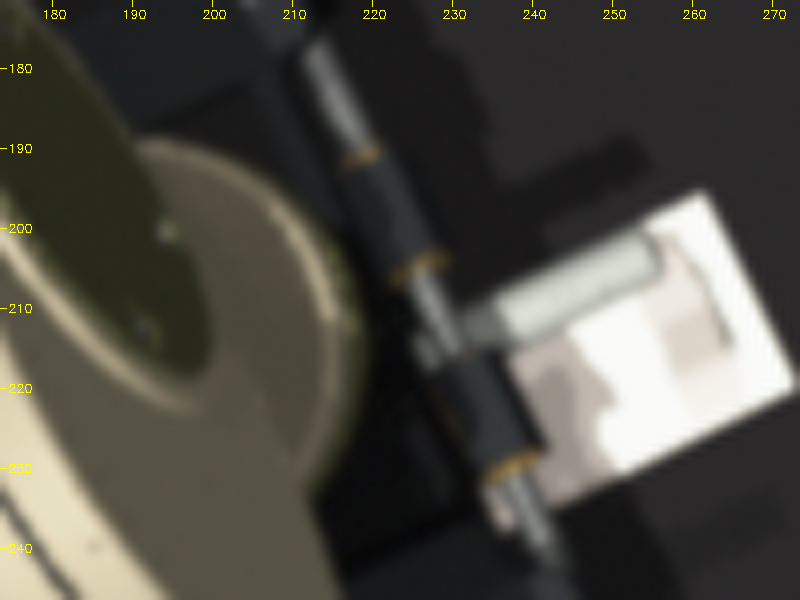

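```bash
python3 -c "
from plan import *
go(None)
for a,b in [((256.5,204.5),(304.5,129.5)),((257,204.5),(304,130))]: print(tri(a,b))
e=np.array([.5413,.2396,.2164]);print(proj('top',e),proj('side',e))"
```

```text
t 6.15 pos [0.5092 0.3017 0.2175] F [ 1.   0.8 -2.1] w 0.0148 q7 -0.08
yaw 0.47 toolx [-0.005 -0.002 -1.   ]
(array([0.54087938, 0.2346483 , 0.21748877]), np.float64(0.0019831812405748796))
(array([0.54013761, 0.23398549, 0.2165409 ]), np.float64(0.00034239669540997425))
[[254.34619819 203.82216288]] [[303.81341684 128.6916187 ]]
```

{"api": "arm_command", "payload": {"targets": [0.1,0,0,-0.4,0,0,0,0.14,0,0,-0.5,0,0,0,0.14,0,0,-0.5,0,0,0,0.14,0,0,-0.3,0,0,0,0.14,0,0,0,0,0,0,0.08,0,0,0,0.1,0.3,0,0,0,0,0,0.2,0.6,0,0,0,0,0,0.25,0.8,0,0,0,0,0,0.3,0.9,0,0,0,0,0,0.3,0.9,0,0,0,0,0,0.3,0.9,0,0,0,0,0,0.3,0.9,0]}}

```text
time: 7.15
ee_pos: [0.5287, 0.1583, 0.2453]
eef_rot: [-0.516, -0.472, 0.54, -0.468]
ft_force: [0.3, 0.6, -3.3]
width: 0.0147
```

```bash
python3 -c "
from plan import *
go([.5554,.059,.26],-.114)"
```

```text
t 7.15 pos [0.5287 0.1583 0.2453] F [ 0.3  0.6 -3.3] w 0.0147 q7 -0.43
yaw -0.117 toolx [-0.029 -0.018 -0.999]
shift units tool [-0.55  1.51  3.83]
turn units [-0.004  0.027  0.034] shift in final frame [-0.59  1.51  3.82]
```

{"api": "arm_command", "payload": {"targets": [0,0.015,0.015,-0.2,0.4,0.8,0,0,0.01,0.01,-0.2,0.4,0.8,0,0,0,0,-0.1,0.3,0.6,0,0,0,0,-0.1,0.1,0.3,0,0,0,0,0,0,0,0,0,0,0,0,0,0,0,0,0,0,0,0,0,0]}}

```text
time: 7.73
ee_pos: [0.5492, 0.0771, 0.2547]
eef_rot: [-0.522, -0.473, 0.534, -0.468]
ft_force: [-0.3, 0.6, -3.2]
width: 0.0148
```

```bash
python3 -c "
from plan import *
go([.5554,.059,.10],-.114)"
```

```text
t 7.73 pos [0.5492 0.0771 0.2547] F [-0.3  0.6 -3.2] w 0.0148 q7 -0.27
yaw -0.115 toolx [-0.017 -0.007 -1.   ]
shift units tool [6.19 0.43 0.64]
turn units [-0.001  0.011  0.02 ] shift in final frame [6.19 0.33 0.69]
```

{"api": "arm_command", "payload": {"targets": [0,0.01,0.015,0.2,0.2,0.3,0,0,0,0.005,0.4,0.13,0.3,0,0,0,0,0.7,0,0.09,0,0,0,0,0.9,0,0,0,0,0,0,0.9,0,0,0,0,0,0,0.9,0,0,0,0,0,0,0.7,0,0,0,0,0,0,0.4,0,0,0,0,0,0,0.2,0,0,0,0,0,0,0,0,0,0,0,0,0,0,0,0,0]}}

```text
time: 8.65
ee_pos: [0.5539, 0.06, 0.1094]
eef_rot: [0.525, 0.473, -0.525, 0.474]
ft_force: [0.3, 0.2, -3.2]
width: 0.0149
```

```bash
python3 -c "
from plan import *
go([.5554,.059,.0545],-.114)
for n in('top','side'):
    c=camera(n)[:,:,::-1];cv2.imwrite(f'pics/{n}4.png',c)
    u,v=proj(n,[.555,.059,.09])[0].astype(int);crop(n,c,u-60,v-55,u+60,v+35,f'pics/{n}4c.png')
"
```

```text
t 8.65 pos [0.5539 0.06   0.1094] F [ 0.3  0.2 -3.2] w 0.0149 q7 -0.16
yaw -0.103 toolx [ 0.001 -0.001 -1.   ]
shift units tool [2.2  0.06 0.03]
turn units [ 0.014  0.001 -0.001] shift in final frame [2.2  0.06 0.03]
```

View pics/side4c.png

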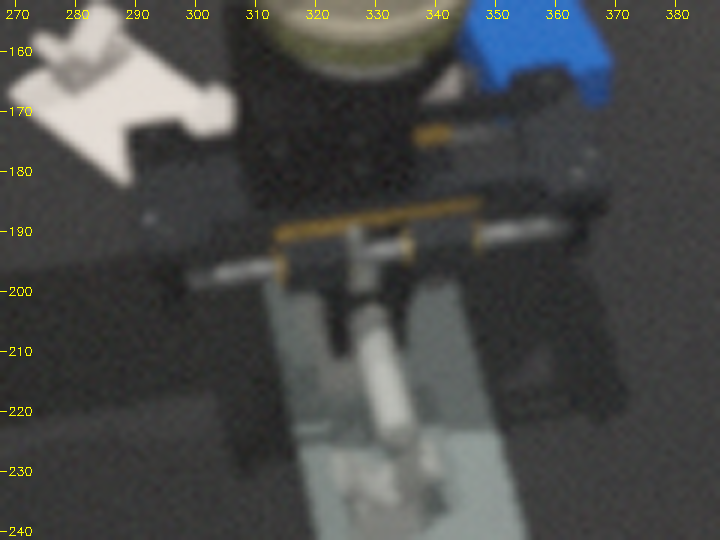

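View pics/top4c.png

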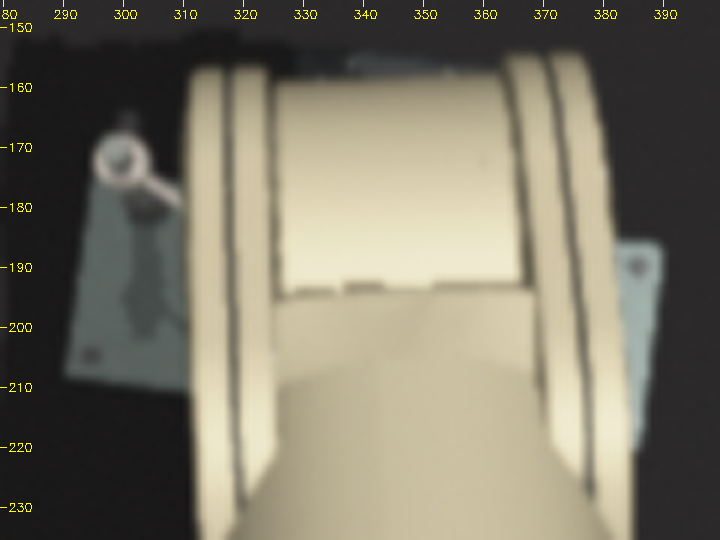

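```bash
python3 -c "
from plan import *
c,s=np.cos(-.103),np.sin(-.103)
for L in (66,70,74,78):
  p=np.array([.5539,.06,.1064])+np.array([s*L/1000,-c*L/1000,0]);print(L,proj('side',p))
  p=np.array([.5539,.06,.1064])+np.array([s*L/1000,-c*L/1000,0])*-1;print(L,proj('side',p))
im=cv2.imread('pics/side4.png');crop('s',im,310,185,350,235,'pics/s4z.png')
"
```

```text
66 [[333.48492339 222.53128479]]
66 [[323.54267725 185.34951393]]
70 [[333.81059491 223.74922322]]
70 [[323.263912   184.30699441]]
74 [[334.13782107 224.97297568]]
74 [[322.98636949 183.26904768]]
78 [[334.46661304 226.20258389]]
78 [[322.7100417  182.23564372]]
```

View pics/s4z.png

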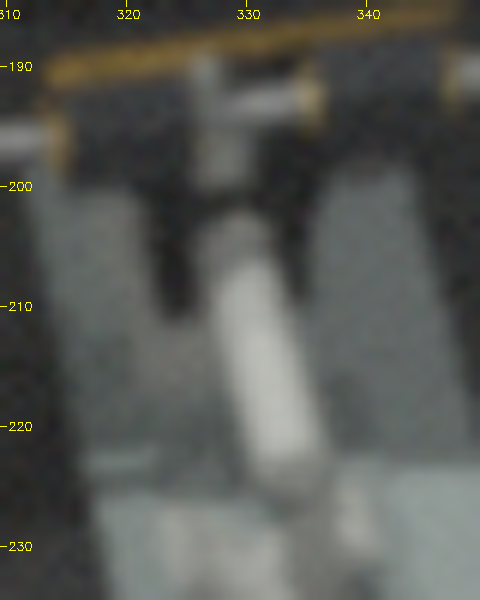

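```bash
python3 -c "
from plan import *
c,s=np.cos(-.103),np.sin(-.103)
for L in (-5,0,5,10):
  p=np.array([.5539,.06,.1064+.006])+np.array([s*L/1000,-c*L/1000,0]);print(L,proj('side',p))
"
```

```text
-5 [[327.94279095 200.2661089 ]]
0 [[328.31915638 201.66921776]]
5 [[328.69768685 203.08039804]]
10 [[329.07840111 204.49971957]]
```

{"api": "arm_command", "payload": {"targets": [0.014,0,0,0.3,0.06,0.03,0,0,0,0,0.4,0,0,0,0,0,0,0.4,0,0,0,0,0,0,0.4,0,0,0,0,0,0,0.25,0,0,0,0,0,0,0,0,0,0,0,0,0,0,0,0,0]}}

```text
time: 9.33
ee_pos: [0.5575, 0.0595, 0.0635]
eef_rot: [0.53, 0.469, -0.526, 0.471]
ft_force: [0.7, 0.0, -1.5]
width: 0.0144
```

```bash
python3 -c "
from plan import *
go([.5554,.059,.0549],-.114)"
```

```text
t 9.33 pos [0.5575 0.0595 0.0635] F [ 0.7  0.  -1.5] w 0.0144 q7 -0.14
yaw -0.115 toolx [ 0.005  0.001 -1.   ]
shift units tool [ 0.34 -0.08  0.03]
turn units [-0.001 -0.002 -0.007] shift in final frame [ 0.34 -0.08  0.03]
```

{"api": "arm_command", "payload": {"targets": [0,0,-0.006,0.08,-0.07,0.02,0,0,0,0,0.1,0,0,0,0,0,0,0.08,0,0,0,0,0,0,0,0,0,0,0,0,0,0,0,0,0]}}

```text
time: 9.75
ee_pos: [0.5559, 0.0593, 0.0569]
eef_rot: [0.529, 0.471, -0.527, 0.47]
ft_force: [0.1, 0.3, -2.7]
width: 0.0148
```

```bash
python3 -c "
from plan import *
go([.5554,.059,.0549],-.114)"
```

```text
t 9.75 pos [0.5559 0.0593 0.0569] F [ 0.1  0.3 -2.7] w 0.0148 q7 -0.14
yaw -0.115 toolx [ 0.001  0.002 -1.   ]
shift units tool [ 0.08 -0.02  0.01]
turn units [-0.001 -0.003 -0.001] shift in final frame [ 0.08 -0.02  0.01]
```

{"api": "arm_command", "payload": {"targets": [0,0,0,0.05,-0.01,0.01,0,0,0,0,0.04,0,0,0,0,0,0,0.03,0,0,0,0,0,0,0,0,0,0]}}

```text
time: 10.08
ee_pos: [0.5559, 0.0591, 0.0558]
eef_rot: [0.529, 0.471, -0.527, 0.47]
ft_force: [-0.8, -0.0, -1.2]
width: 0.0145
```

```bash
python3 -c "
from plan import *
go([.5554,.059,.0549],-.114)
c=camera('side')[:,:,::-1];crop('s',c,300,180,360,240,'pics/s5.png')"
```

```text
t 10.08 pos [0.5559 0.0591 0.0558] F [-0.8 -0.  -1.2] w 0.0145 q7 -0.14
yaw -0.115 toolx [ 0.002  0.003 -1.   ]
shift units tool [ 0.04 -0.02  0.  ]
turn units [-0.001 -0.004 -0.001] shift in final frame [ 0.04 -0.02  0.  ]
```

View pics/s5.png

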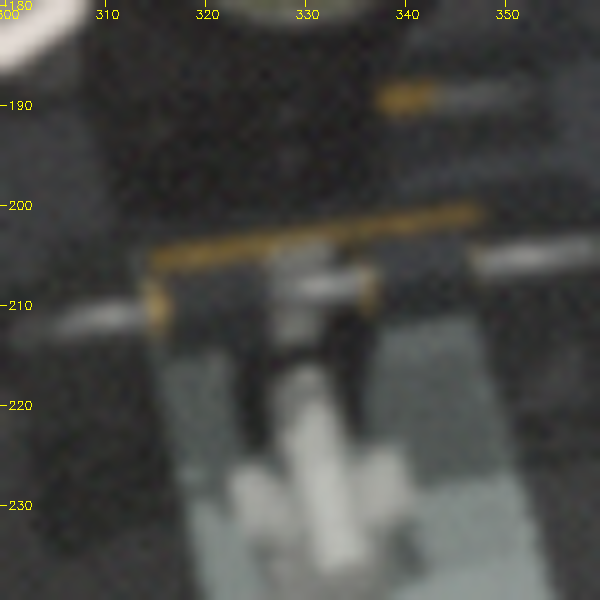

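{"api": "arm_command", "payload": {"targets": [0,0,0,0.06,-0.01,0,0,0,0,0,0.06,0,0,0,0,0,0,0.06,0,0,0]}}

```text
time: 10.38
ee_pos: [0.5561, 0.0591, 0.0554]
eef_rot: [0.53, 0.471, -0.526, 0.469]
ft_force: [-10.2, -1.2, 22.1]
width: 0.0147
```

{"api": "arm_command", "payload": {"targets": [0,0,0,-0.01,-0.04,0,0,0,0,0,0,0,0,0]}}

```text
time: 10.55
ee_pos: [0.5555, 0.0593, 0.0565]
eef_rot: [0.53, 0.471, -0.526, 0.469]
ft_force: [-0.1, 0.0, -1.9]
width: 0.0149
```

{"api": "arm_command", "payload": {"targets": [0,0,0,0.04,0,0,0,0,0,0,0.03,0,0,0]}}

```text
time: 10.72
ee_pos: [0.5557, 0.0593, 0.0551]
eef_rot: [0.53, 0.471, -0.526, 0.469]
ft_force: [-8.5, -1.0, 15.5]
width: 0.0148
```

Seated, with the force now pressing up. I'll open the fingers without moving the arm.

{"api": "arm_command", "payload": {"targets": [0,0,0,0.02,-0.02,0,0.3,0,0,0,0,0,0,0.4,0,0,0,0,0,0,0.5,0,0,0,0,0,0,0.5,0,0,0,0,0,0,0.5,0,0,0,0,0,0,0.5]}}

```text
time: 11.22
ee_pos: [0.556, 0.0596, 0.0543]
eef_rot: [0.531, 0.471, -0.525, 0.47]
ft_force: [-0.5, -1.0, 0.1]
width: 0.0413
```

```bash
python3 -c "
from plan import *
go([.5554,.059,.0549],-.114)
c=camera('side')[:,:,::-1];crop('s',c,300,180,360,240,'pics/s6.png')"
```

```text
t 11.22 pos [0.556  0.0596 0.0543] F [-0.5 -1.   0.1] w 0.0413 q7 -0.13
yaw -0.116 toolx [ 0.004  0.006 -1.   ]
shift units tool [-0.02 -0.02  0.03]
turn units [-0.002 -0.008 -0.005] shift in final frame [-0.02 -0.02  0.03]
```

View pics/s6.png

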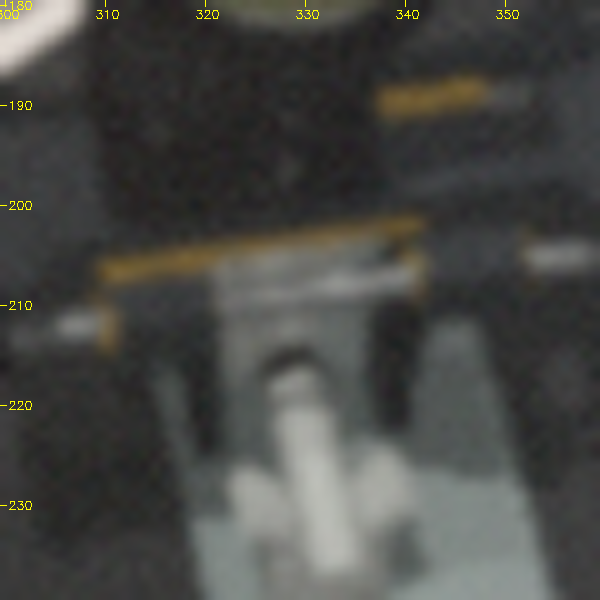

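{"api": "arm_command", "payload": {"targets": [0,0,0,-0.2,0,0,0.6,0,0,0,-0.4,0,0,0.7,0,0,0,-0.7,0,0,0.8,0,0,0,-1,0,0,1,0.05,0,0,-1,0,0,1,0.1,0,0,-1,0,0,1,0.14,0,0,-1,0,0,1,0.15,0,0,-1,0,0,1,0.15,0,0,-0.6,0,0,1,0.15,0,0,-0.3,0,0,1,0.15,0,0,0,0,0,1,0.15,0,0,0,0,0,1]}}

```text
time: 12.27
ee_pos: [0.5546, 0.0564, 0.2532]
eef_rot: [0.679, 0.212, -0.671, 0.208]
ft_force: [-0.2, -0.3, -0.0]
width: 0.087
```

```bash
python3 -c "
from plan import *
go([.4826,-.2788,.14],-1.698)"
```

```text
t 12.27 pos [0.5546 0.0564 0.2532] F [-0.2 -0.3 -0. ] w 0.087 q7 -1.06
yaw -0.968 toolx [ 0.009  0.008 -1.   ]
shift units tool [ 4.39  9.43 10.02]
turn units [ 0.929 -0.014  0.008] shift in final frame [ 4.53 13.67  1.15]
```

{"api": "arm_command", "payload": {"targets": [0.15,0,0,0,0,0,1,0.15,0,0,0,0,0,1,0.15,0,0,0,0,0,1,0.15,0,0,0,0,0,1,0.15,0,0,0,0.3,0,1,0.12,0,0,0,0.6,0,1,0,0,0,0,1,0,1,0,0,0,0,1,0,1,0,0,0,0,1,0,1,0,0,0,0,1,0,1,0,0,0,0,1,0,1,0,0,0,0,1,0,1]}}

```text
time: 13.27
ee_pos: [0.536, -0.1163, 0.2632]
eef_rot: [0.712, -0.035, -0.699, -0.048]
ft_force: [0.5, 0.3, -0.8]
width: 0.087
```

```bash
python3 -c "
from plan import *
go([.4826,-.2788,.14],-1.698)
c=camera('side')[:,:,::-1];crop('s',c,290,160,390,260,'pics/s7.png')
c=camera('top')[:,:,::-1];crop('s',c,285,155,395,230,'pics/t7.png')"
```

```text
t 13.27 pos [ 0.536  -0.1163  0.2632] F [ 0.5  0.3 -0.8] w 0.087 q7 -1.43
yaw -1.688 toolx [ 0.019  0.016 -1.   ]
shift units tool [4.78 6.8  1.44]
turn units [ 0.012 -0.022  0.023] shift in final frame [4.93 6.72 1.3 ]
```

View pics/s7.png

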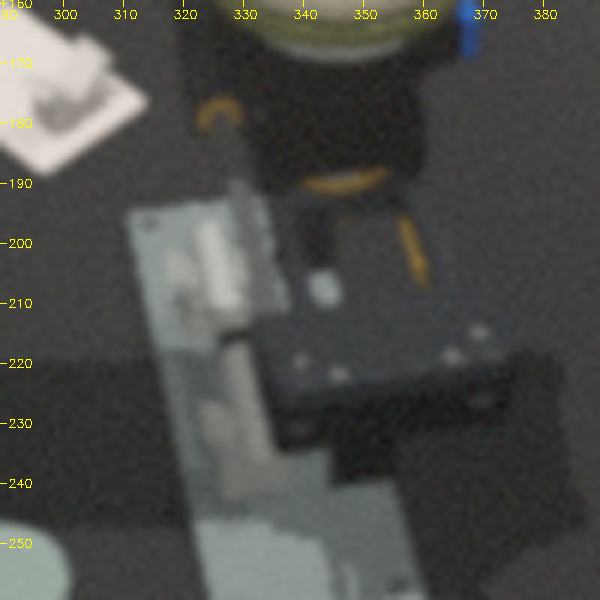

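View pics/t7.png

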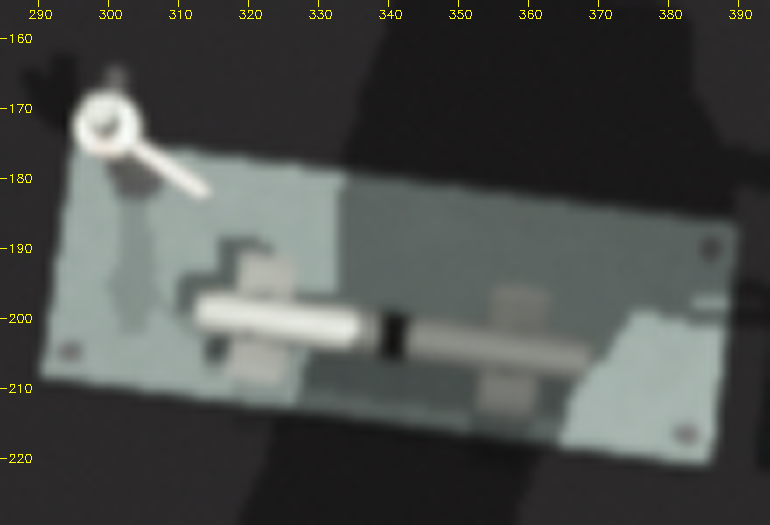

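```bash
python3 -c "
from plan import *
print(atz('top',(340.4,202.5),.0598),proj('top',[.5554,.059,.0598]),proj('side',[.5554,.059,.0598]))
for n,P in (('top',.058),): 
  for y in (-45,45):
    c,s=np.cos(-.114),np.sin(-.114);print(proj('top',[.5554-s*y/1000,.059+c*y/1000,.058]))
"
```

```text
[0.55476399 0.05799769 0.0598    ] [[339.99746604 202.23696029]] [[329.03126017 215.19347622]]
[[358.04261216 204.60717613]]
[[321.95976477 199.9476372 ]]
```

{"api": "arm_command", "payload": {"targets": [0,0,0,0.1,0.9,0.2,1,0,-0.01,0.01,0.2,0.9,0.2,1,0,-0.01,0.01,0.3,0.9,0.2,1,0,0,0,0.4,0.9,0.2,1,0,0,0,0.4,0.9,0.2,1,0,0,0,0.5,0.7,0.2,1,0,0,0,0.5,0.4,0,1,0,0,0,0.5,0.2,0,1,0,0,0,0.3,0,0,1,0,0,0,0.1,0,0,1,0,0,0,0,0,0,1]}}

```text
time: 14.28
ee_pos: [0.4879, -0.2624, 0.1833]
eef_rot: [0.709, -0.041, -0.702, -0.045]
ft_force: [0.1, 0.0, 0.2]
width: 0.0868
```

```bash
python3 -c "
from plan import *
go([.4826,-.2788,.048],-1.698)"
```

```text
t 14.28 pos [ 0.4879 -0.2624  0.1833] F [0.1 0.  0.2] w 0.0868 q7 -1.08
yaw -1.693 toolx [ 0.01   0.005 -1.   ]
shift units tool [5.41 0.71 0.18]
turn units [ 0.006 -0.012  0.008] shift in final frame [5.41 0.68 0.13]
```

{"api": "arm_command", "payload": {"targets": [0.005,-0.01,0.008,0.2,0.3,0.1,1,0,0,0,0.4,0.3,0.05,1,0,0,0,0.6,0.08,0,1,0,0,0,0.8,0,0,1,0,0,0,0.8,0,0,1,0,0,0,0.6,0,0,1,0,0,0,0.4,0,0,1,0,0,0,0.2,0,0,1,0,0,0,0,0,0,1,0,0,0,0,0,0,1]}}

```text
time: 15.12
ee_pos: [0.4847, -0.2799, 0.0784]
eef_rot: [0.707, -0.043, -0.704, -0.042]
ft_force: [-0.7, 0.5, 0.5]
width: 0.0867
```

```bash
python3 -c "
from plan import *
go([.4826,-.2788,.048],-1.698)
for n in('top','side'):
    c=camera(n)[:,:,::-1]
    u,v=proj(n,[.4826,-.2788,.06])[0].astype(int);crop(n,c,u-50,v-45,u+70,v+45,f'pics/{n}8c.png')
"
```

```text
t 15.12 pos [ 0.4847 -0.2799  0.0784] F [-0.7  0.5  0.5] w 0.0867 q7 -0.96
yaw -1.691 toolx [ 0.004 -0.003 -1.   ]
shift units tool [ 1.22 -0.04  0.1 ]
turn units [ 0.009 -0.006 -0.003] shift in final frame [ 1.22 -0.03  0.09]
```

View pics/side8c.png

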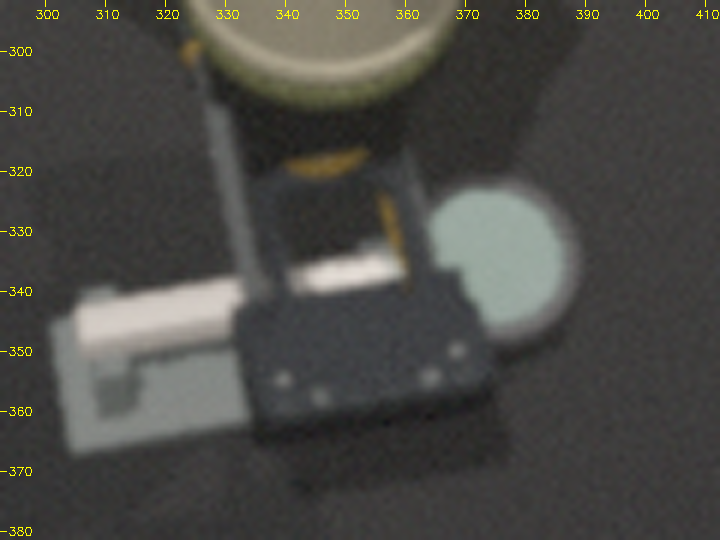

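View pics/top8c.png

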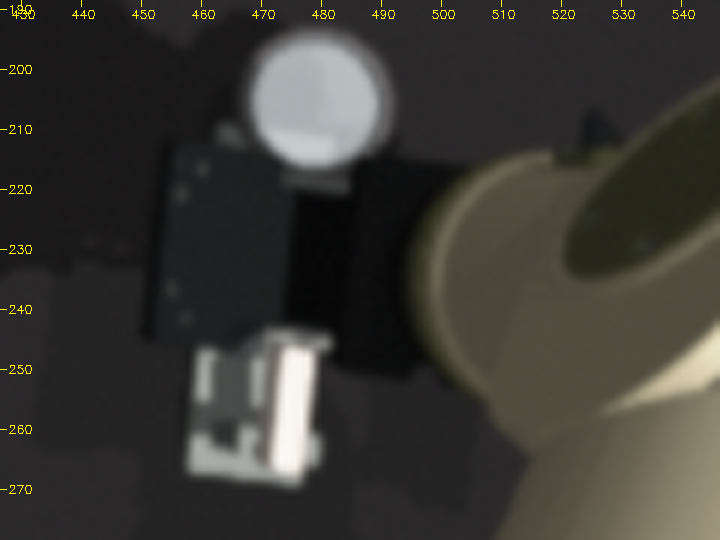

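{"api": "arm_command", "payload": {"targets": [0.008,-0.005,-0.003,0.25,-0.04,0.09,1,0,0,0,0.3,0,0,1,0,0,0,0.3,0,0,1,0,0,0,0.2,0,0,1,0,0,0,0.1,0,0,1,0,0,0,0,0,0,1,0,0,0,0,0,0,1]}}

```text
time: 15.8
ee_pos: [0.4841, -0.2787, 0.0488]
eef_rot: [0.707, -0.045, -0.704, -0.045]
ft_force: [0.2, -0.2, -0.8]
width: 0.087
```

```bash
python3 -c "
from plan import *
go([.4826,-.2788,.048],-1.698)"
```

```text
t 15.8 pos [ 0.4841 -0.2787  0.0488] F [ 0.2 -0.2 -0.8] w 0.087 q7 -0.93
yaw -1.697 toolx [ 0.005  0.    -1.   ]
shift units tool [0.03 0.01 0.06]
turn units [ 0.001 -0.006  0.001] shift in final frame [0.03 0.01 0.06]
```

Good. Closing now.

{"api": "arm_command", "payload": {"targets": [0,-0.006,0,0.02,0.01,0.06,0,0,0,0,0,0,0,0,0,0,0,0,0,0,0,0,0,0,0,0,0,0,0,0,0,0,0,0,0,0,0,0,0,0,0,0,0,0,0,0,0,0,0,0,0,0,0,0,0,0,0,0,0,0,0,0,0,0,0,0,0,0,0,0,0,0,0,0,0,0,0], "newtons": 25}}

```text
time: 16.72
ee_pos: [0.483, -0.279, 0.0492]
eef_rot: [0.706, -0.045, -0.705, -0.045]
ft_force: [0.0, -0.1, 0.4]
width: 0.0214
```

{"api": "arm_command", "payload": {"targets": [0,0,0,0,0,0,0,0,0,0,0,0,0,0,0,0,0,0,0,0,0], "newtons": 40}}

```text
time: 16.97
ee_pos: [0.483, -0.2791, 0.0492]
eef_rot: [0.706, -0.045, -0.705, -0.045]
ft_force: [0.3, 1.0, -0.5]
width: 0.013
```

```bash
python3 -c "
from plan import *
go([.4826,-.2788,.048],-1.698)"
```

```text
t 16.97 pos [ 0.483  -0.2791  0.0492] F [ 0.3  1.  -0.5] w 0.013 q7 -0.93
yaw -1.697 toolx [ 0.001  0.    -1.   ]
shift units tool [ 0.05 -0.01  0.02]
turn units [ 0.001 -0.001  0.   ] shift in final frame [ 0.05 -0.01  0.02]
```

{"api": "arm_command", "payload": {"targets": [0,0,0,-0.2,0,0,0,0,0,0,-0.3,0,0,0,0,0,0,-0.5,0,0,0,0,0,0,-0.7,0,0,0,0,0,0,-0.9,0,0,0,0,0,0,-0.9,0,0,0,0,0,0,-0.9,0,0,0,0,0,0,-0.9,0,0,0,0,0,0,-0.9,0,0,0,0,0,0,-0.6,0,0,0,0,0,0,-0.3,0,0,0,0,0,0,0,0,0,0]}}

```text
time: 17.97
ee_pos: [0.48, -0.2802, 0.244]
eef_rot: [0.706, -0.046, -0.705, -0.047]
ft_force: [-0.7, 0.1, -2.0]
width: 0.0139
```

```bash
python3 -c "
from plan import *
go([.4840,.0672,.21],-1.697)
for n in('top','side'):
    c=camera(n)[:,:,::-1]
    u,v=proj(n,[.4826,-.2788,.22])[0].astype(int);crop(n,c,u-50,v-55,u+70,min(v+55,400),f'pics/{n}9c.png')
"
```

```text
t 17.97 pos [ 0.48   -0.2802  0.244 ] F [-0.7  0.1 -2. ] w 0.0139 q7 -1.09
yaw -1.702 toolx [ 0.002  0.001 -1.   ]
shift units tool [  1.37 -13.8    1.66]
turn units [-0.006 -0.002  0.002] shift in final frame [  1.36 -13.81   1.59]
```

View pics/side9c.png

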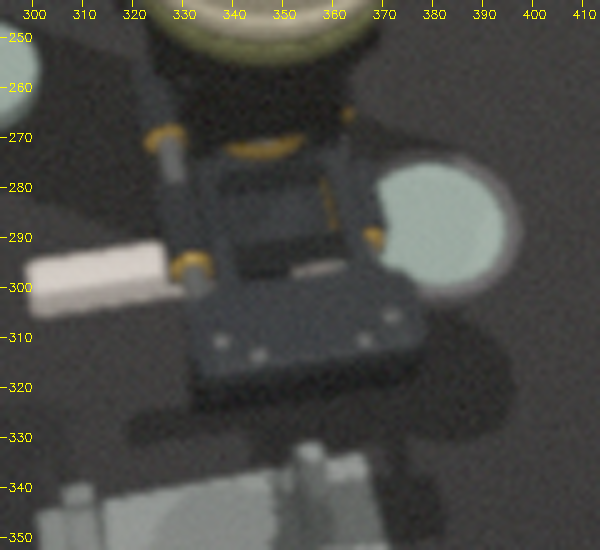

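View pics/top9c.png

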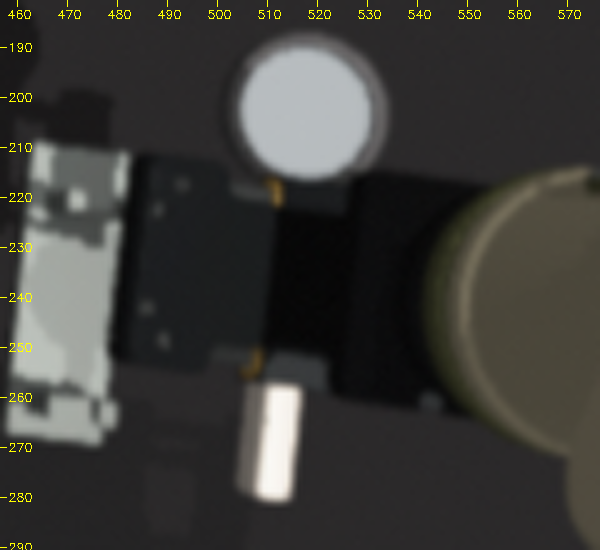

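{"api": "arm_command", "payload": {"targets": [0,0,0,0,-0.2,0,0,0,0,0,0,-0.5,0.1,0,0,0,0,0,-0.8,0.1,0,0,0,0,0,-1,0.15,0,0,0,0,0,-1,0.15,0,0,0,0,0,-1,0.15,0,0,0,0,0,-1,0.15,0,0,0,0,0,-1,0.15,0,0,0,0,0,-0.9,0.1,0,0,0,0,0,-0.7,0.1,0,0,0,0,0,-0.5,0.1,0,0,0,0,0,-0.3,0,0]}}

```text
time: 19.07
ee_pos: [0.4688, -0.0418, 0.2278]
eef_rot: [-0.697, 0.049, 0.714, 0.046]
ft_force: [0.3, 0.6, -1.5]
width: 0.0135
```

```bash
python3 -c "
from plan import *
go([.4840,.0672,.24],-1.697)"
```

```text
t 19.07 pos [ 0.4688 -0.0418  0.2278] F [ 0.3  0.6 -1.5] w 0.0135 q7 -1.71
yaw -1.705 toolx [-0.025 -0.002 -1.   ]
shift units tool [-0.51 -4.4  -0.01]
turn units [-0.01   0.031 -0.007] shift in final frame [-0.49 -4.4  -0.06]
```

{"api": "arm_command", "payload": {"targets": [-0.005,0.01,0,-0.1,-0.4,0,0,0,0.01,0,-0.1,-0.7,0,0,0,0.005,0,-0.1,-0.8,0,0,0,0,0,-0.05,-0.7,0,0,0,0,0,0,-0.6,0,0,0,0,0,0,-0.4,0,0,0,0,0,0,-0.2,0,0,0,0,0,0,0,0,0,0,0,0,0,0,0,0]}}

```text
time: 19.82
ee_pos: [0.4802, 0.0571, 0.2324]
eef_rot: [-0.703, 0.05, 0.709, 0.043]
ft_force: [-0.1, -1.1, -1.7]
width: 0.0137
```

```bash
python3 -c "
from plan import *
go([.4840,.0672,.1442],-1.697)"
```

```text
t 19.82 pos [0.4802 0.0571 0.2324] F [-0.1 -1.1 -1.7] w 0.0137 q7 -1.91
yaw -1.702 toolx [-0.009 -0.009 -1.   ]
shift units tool [ 3.52 -0.46 -0.13]
turn units [-0.006  0.01  -0.013] shift in final frame [ 3.53 -0.42 -0.1 ]
```

{"api": "arm_command", "payload": {"targets": [-0.005,0.01,-0.012,0.2,-0.2,-0.06,0,0,0,0,0.4,-0.2,-0.05,0,0,0,0,0.6,-0.04,0,0,0,0,0,0.6,0,0,0,0,0,0,0.4,0,0,0,0,0,0,0.2,0,0,0,0,0,0,0,0,0,0,0,0,0,0,0,0,0]}}

```text
time: 20.48
ee_pos: [0.4847, 0.0647, 0.1664]
eef_rot: [0.706, -0.047, -0.705, -0.047]
ft_force: [0.7, -0.3, -0.2]
width: 0.0138
```

```bash
python3 -c "
from plan import *
go([.4840,.0672,.1442],-1.697)
for n in('top','side'):
    c=camera(n)[:,:,::-1];cv2.imwrite(f'pics/{n}10.png',c)
crop('s',c,290,135,390,215,'pics/s10.png');crop('s',c,320,145,360,185,'pics/s10p.png')
c=cv2.imread('pics/top10.png');crop('s',c,285,155,365,215,'pics/t10.png')
"
```

```text
t 20.48 pos [0.4847 0.0647 0.1664] F [ 0.7 -0.3 -0.2] w 0.0138 q7 -1.88
yaw -1.704 toolx [ 0.001 -0.    -1.   ]
shift units tool [ 0.89 -0.1   0.04]
turn units [-0.009 -0.001 -0.   ] shift in final frame [ 0.89 -0.1   0.04]
```

View pics/s10.png

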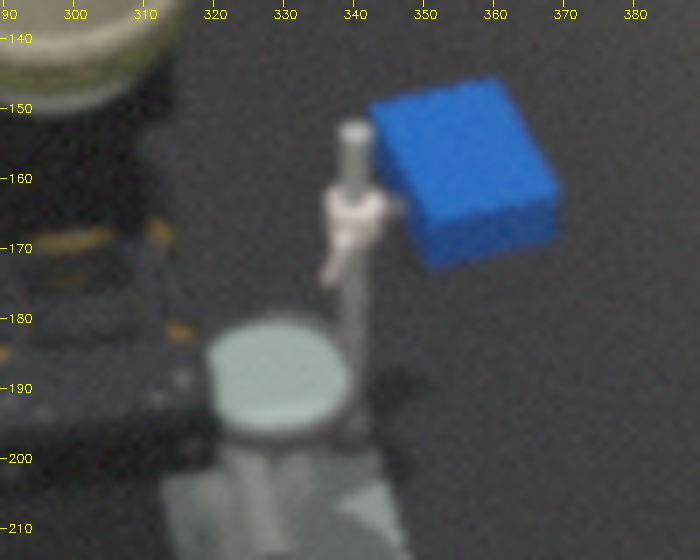

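View pics/s10p.png

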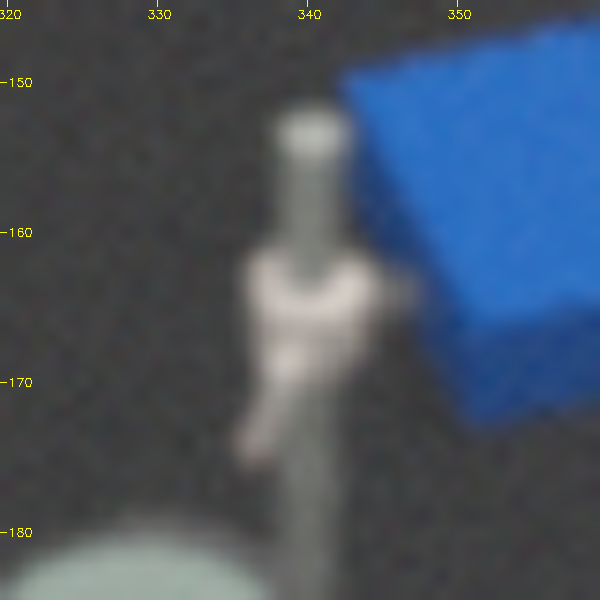

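View pics/t10.png

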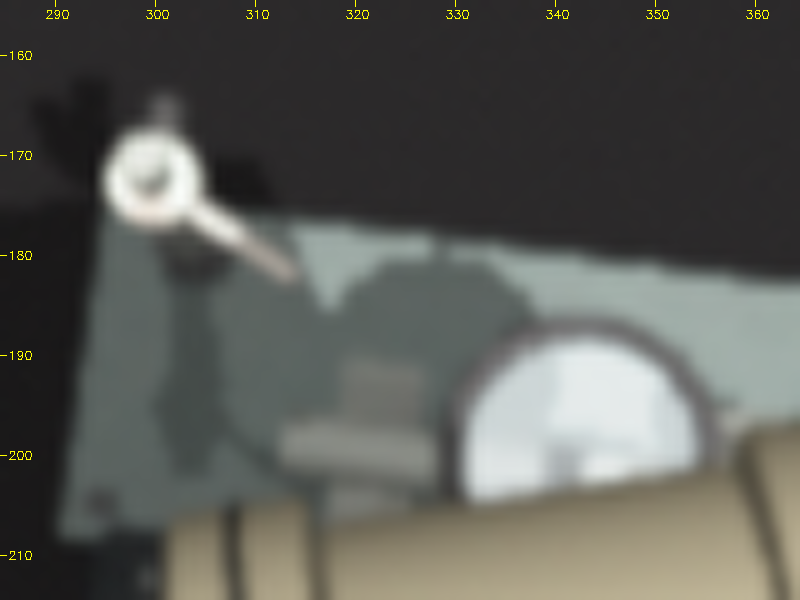

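```bash
python3 -c "
from plan import *
x0,y0,a=.5554,.059,-.114
def W(x,y,z):
  c,s=np.cos(a),np.sin(a);return [x0+(c*x-s*y)/1000,y0+(s*x+c*y)/1000,z/1000]
for n in('top','side'):
  print(n,'posttop',proj(n,W(50,100,180)),'postbase',proj(n,W(50,100,12)))
  for h in (130,135,140,145): print(h,proj(n,W(33,67,h)),proj(n,W(50,100,h)))
# current lens prediction
d=np.array([.0710,-.0089]);L=np.array([.4847+d[0],.0647+d[1],.1664-.0042]);print(L,proj('side',L),proj('top',L))
"
```

```text
top posttop [[298.50336145 170.68588996]] postbase [[303.97455888 179.29533461]]
130 [[313.57361388 182.69193602]] [[300.34748983 173.58779971]]
135 [[313.47304993 182.46742803]] [[300.17244974 173.31235765]]
140 [[313.37134127 182.24036447]] [[299.99542146 173.03378696]]
145 [[313.26846824 182.01070146]] [[299.8163709  172.75203404]]
side posttop [[340.6671981  154.12187406]] postbase [[339.69990717 197.79682401]]
130 [[336.56904055 177.27349672]] [[340.35923865 168.02680529]]
135 [[336.58815562 175.92110004]] [[340.3892132  166.67339968]]
140 [[336.60738659 174.56050315]] [[340.41936594 165.31194837]]
145 [[336.62673452 173.19163124]] [[340.44969847 163.94237942]]
[0.5557 0.0558 0.1622] [[329.44650651 189.17584954]] [[342.49003188 199.70503382]]
```

```bash
python3 -c "
from plan import *
a=np.mean([camera('side').astype(float) for _ in range(8)],0)
np.save('avg.npy',a);c=np.clip(a,0,255).astype(np.uint8)[:,:,::-1]
crop('s',c,328,148,352,180,'pics/s11.png')
g=a.mean(2)
print(np.round(g[148:180,331:346]).astype(int))
print(np.round(g[192:202,331:346]).astype(int))
go(None)"
```

```text
[[ 65  64  64  63  62  63  63  65  63  64  64  64  66  66  69]
 [ 64  64  63  64  63  64  64  64  63  64  63  68  79  85  90]
 [ 62  64  62  63  62  64  65  63  63  63  64  78  99 108 110]
 [ 64  64  63  64  64  64  66  64  68  72  74  77  97 109 116]
 [ 63  62  63  63  63  62  65  78 101 117 117 103  95 105 115]
 [ 63  63  63  64  64  65  70 103 149 167 166 141 107  99 110]
 [ 63  63  63  64  63  64  69 104 155 174 171 142 105  90 106]
 [ 64  63  64  62  64  64  67  92 129 147 142 118  89  80  93]
 [ 64  64  63  64  62  64  68  85 112 126 120 101  81  74  83]
 [ 63  64  63  63  63  64  67  85 112 124 117  97  79  72  77]
 [ 63  63  63  62  64  64  68  86 112 124 118  96  76  70  72]
 [ 63  64  63  64  63  64  68  87 112 123 117  93  73  69  71]
 [ 64  63  63  64  64  64  72  94 116 124 117  96  73  67  70]
 [ 64  63  63  64  64  76 103 123 127 126 121 110  95  78  71]
 [ 63  64  65  64  67 101 149 158 144 130 128 143 146 119  86]
 [ 63  64  63  63  73 118 169 175 154 139 148 177 188 158 114]
 [ 63  64  64  64  70 117 173 189 180 172 181 199 198 165 121]
 [ 63  64  62  64  68 105 161
[... 959 characters left out ...]
 75  64  51  47  48]
 [177 177 175 172 160 143 125 105  87  80  80  71  55  48  49]
 [174 171 162 152 134 116 101  86  79  85  85  76  60  51  54]
 [147 139 129 120 108  93  79  75  82  91  87  75  60  55  60]
 [114 108 100  91  82  73  67  70  79  86  81  69  59  57  59]
 [ 87  82  80  75  72  65  64  66  72  74  71  63  56  53  53]
 [ 75  74  74  76  75  72  65  64  65  66  66  65  60  54  50]
 [ 87  91  90  86  85  82  75  70  68  68  74  78  75  60  50]
 [105 111 108 101  97  94  89  87  85  86  90  95  92  73  53]
 [115 119 115 106 100  98  98  98  96  98  99 100  95  76  53]]
t 20.98 pos [0.4849 0.065  0.1668] F [ 0.4  0.3 -1.9] w 0.0141 q7 -1.88
yaw -1.704 toolx [ 0.002  0.    -1.   ]
```

View pics/s11.png

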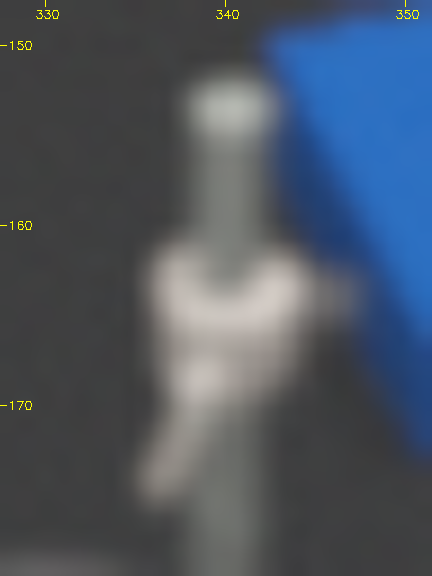

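{"api": "arm_command", "payload": {"targets": [-0.008,0,0,0.2,-0.08,0.03,0,0,0,0,0.3,0,0,0,0,0,0,0.3,0,0,0,0,0,0,0.15,0,0,0,0,0,0,0,0,0,0,0,0,0,0,0,0,0]}}

```text
time: 21.48
ee_pos: [0.484, 0.0673, 0.1398]
eef_rot: [0.706, -0.044, -0.705, -0.044]
ft_force: [-0.6, 0.3, -1.4]
width: 0.0137
```

```bash
python3 -c "
from plan import *
go([.4840,.0672,.1417],-1.697)
a=np.mean([camera('side').astype(float) for _ in range(8)],0)
go([.4840,.0672,.1417],-1.697)
np.save('avg2.npy',a);c=np.clip(a,0,255).astype(np.uint8)[:,:,::-1]
crop('s',c,305,165,350,210,'pics/s12.png')
c=camera('top')[:,:,::-1];crop('s',c,285,155,385,225,'pics/t12.png')
"
```

```text
t 21.48 pos [0.484  0.0673 0.1398] F [-0.6  0.3 -1.4] w 0.0137 q7 -1.85
yaw -1.697 toolx [ 0.001  0.    -1.   ]
shift units tool [-0.07  0.01 -0.  ]
turn units [ 0.001 -0.001  0.   ] shift in final frame [-0.07  0.01 -0.  ]
t 21.88 pos [0.4844 0.0675 0.1406] F [ 0.4 -1.1 -1.5] w 0.0138 q7 -1.85
yaw -1.696 toolx [ 0.002  0.001 -1.   ]
shift units tool [-0.05  0.02  0.01]
turn units [ 0.001 -0.003  0.001] shift in final frame [-0.05  0.02  0.01]
```

View pics/s12.png

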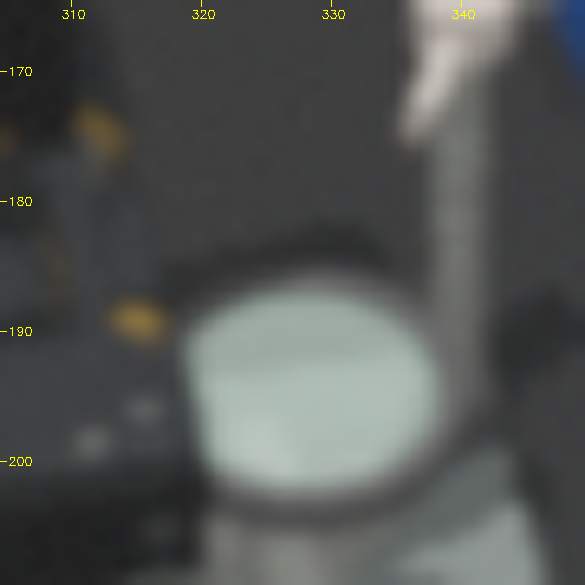

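View pics/t12.png

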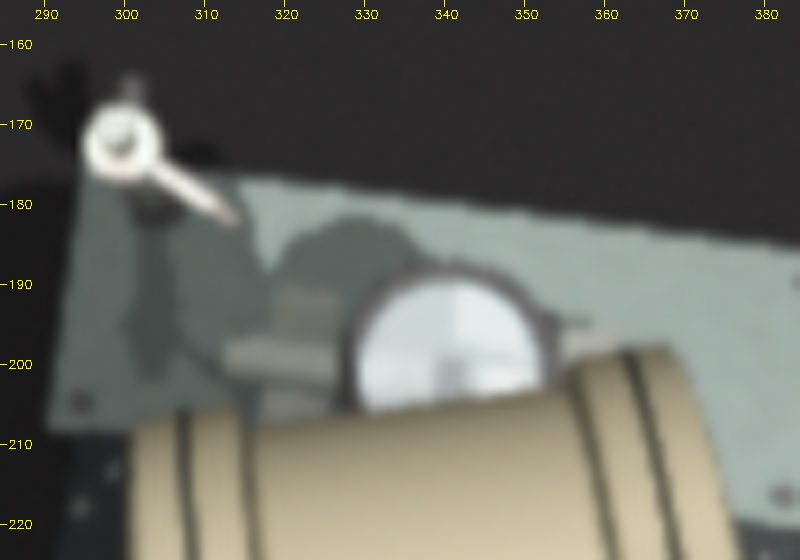

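```bash
python3 -c "
from plan import *
L=np.array([.4842+.071,.0674-.0089,.1402-.0042]);print(L,proj('side',L))
t=np.linspace(0,2*np.pi,400)
for r,z in((32,5),(32,-5),(27,0),(26,0)):
  p=proj('side',L+np.stack([r*np.cos(t),r*np.sin(t),0*t+z],1)/1000);print(r,z,p.min(0),p.max(0))
a=np.load('avg2.npy').mean(2);print(np.round(a[182:208,328:333]).astype(int).T)
print(np.round(a[168:180,331:342]).astype(int))
tip=lambda h:proj('side',[.5958,.1218,h])
print(tip(.1355),tip(.1385))
print('top',proj('top',L))
"
```

```text
[0.5552 0.0585 0.136 ] [[328.95569127 195.68000558]]
32 5 [316.27252523 185.27700873] [341.64745821 203.71883553]
32 -5 [316.36032393 187.98782622] [341.57572479 206.41548858]
27 0 [318.29107784 188.02748817] [339.63242102 203.58033   ]
26 0 [318.6859308  188.30663329] [339.23668031 203.28316887]
[[ 57  50  51  67  97 126 156 165 164 163 166 177 181 182 182 181 181 180
  179 174 141 106  82  86 112 125]
 [ 52  49  50  69  99 126 156 165 164 164 167 178 182 182 181 181 180 178
  178 171 140 106  83  83 104 117]
 [ 52  48  50  69  97 122 154 164 165 163 168 177 181 182 181 181 179 178
  179 169 136 102  82  82 101 110]
 [ 53  47  50  65  92 115 149 163 164 163 168 177 182 182 182 181 179 179
  179 164 130  98  80  86 102 108]
 [ 54  49  50  62  87 107 139 160 164 165 170 179 181 182 182 181 178 180
  179 158 122  92  79  88 102 106]]
[[ 64  64  64  65  65  86 135 176 187 171 152]
 [ 63  63  64  63  63  79 136 186 187 164 143]
 [ 63  64  63  63  65  83 143 186 176 143 120]
 [ 64  64  64  64  67 105 163 186 163 125 105]
 [ 64  64  64  63  72 121 174 174 142 114 101]
 [ 64  63  64  65  81 124 156 146 121 109 102]
 [ 63  63  64  65  86 126 136 123 112 109 102]
 [ 64  64  63  66  80 108 110 107 113 113 105]
 [ 64  64  63  65  69  80  85  98 112 114 106]
 [ 64  65  64  64  65  66  73  94 109 111 106]
 [ 64  65  63  64  65  64  72  95 111 111 101]
 [ 63  64  64  63  63  64  72  94 107 108  99]]
[[336.58875406 175.78882879]] [[336.60028333 174.97296619]]
top [[340.96677253 200.58284399]]
```

{"api": "arm_command", "payload": {"targets": [0,-0.002,0,-0.04,0.01,0.01,0,0,0,0,0,0,0,0,0,0,0,0,0,0,0,0,0,0,0,0,0,0]}}

```text
time: 22.27
ee_pos: [0.4842, 0.0674, 0.1419]
eef_rot: [0.706, -0.044, -0.705, -0.045]
ft_force: [0.2, -0.3, -1.6]
width: 0.0133
```

```bash
python3 -c "
from plan import *
go([.4840,.0672,.1418],-1.697)
for i in range(6): a=camera('side')
go([.4840,.0672,.1418],-1.697);cv2.imwrite('pics/sF.png',a[:,:,::-1]);cv2.imwrite('pics/tF.png',camera('top')[:,:,::-1]);print(read_state()['joint_vel'])
go([.4840,.0672,.1418],-1.697)
"
```

```text
t 22.27 pos [0.4842 0.0674 0.1419] F [ 0.2 -0.3 -1.6] w 0.0133 q7 -1.85
yaw -1.696 toolx [ 0.001  0.001 -1.   ]
shift units tool [0.01 0.01 0.01]
turn units [ 0.001 -0.001  0.002] shift in final frame [0.01 0.01 0.01]
t 22.57 pos [0.4841 0.0673 0.1418] F [ 0.2  1.  -1.9] w 0.0137 q7 -1.85
yaw -1.696 toolx [ 0.001  0.001 -1.   ]
shift units tool [0.   0.01 0.  ]
turn units [ 0.001 -0.001  0.002] shift in final frame [0.   0.01 0.  ]
[ 0.00130794  0.00025539 -0.00045737 -0.00027136  0.00136051  0.00042599
 -0.00035378]
t 22.62 pos [0.4841 0.0673 0.1418] F [ 0.7 -0.9 -1.2] w 0.0135 q7 -1.85
yaw -1.696 toolx [ 0.001  0.001 -1.   ]
shift units tool [0.   0.01 0.  ]
turn units [ 0.001 -0.001  0.002] shift in final frame [0.   0.01 0.  ]
```

View pics/sF.png

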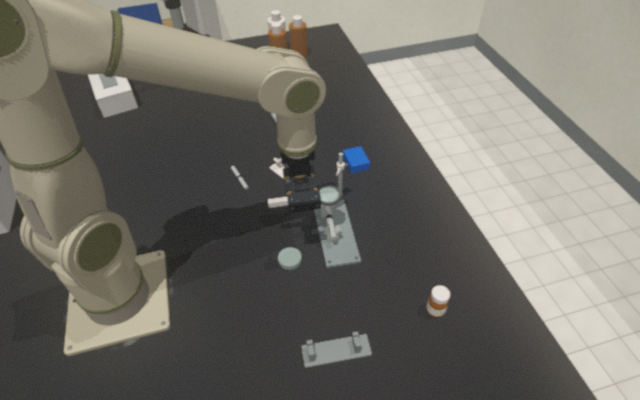

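View pics/tF.png

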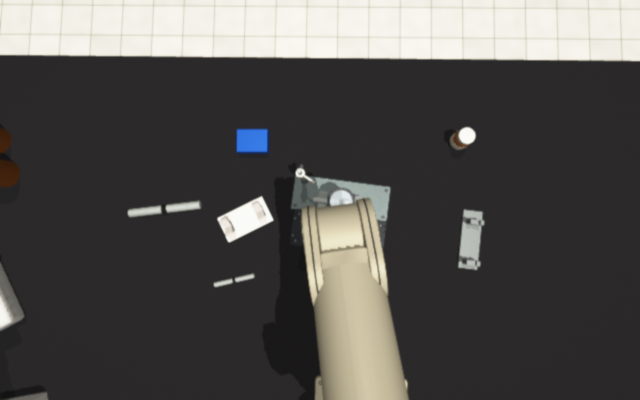

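The final pictures show the loupe held over the cradle, with the lens at about (341,200) in the top view. The rod is in its saddles, and the carton, jar, dish and pointer are where they were. The arm is steady, so I'm handing in.

```bash
python3 -c "
from bench import *
print(close_job())"
```

```text
the job is handed in; nothing more can be done
None
```

I moved the rod into the cradle and let go of it, then took the loupe and handed the job in at about 22.6 s, still holding it steady over the dark ring.

- **Rod:** I lowered it until the wrist force showed it seated, with a peak of about 22 N, and then opened the fingers. The top view afterwards showed it lying in both V-saddles, with the ring about 1–1.5 mm off the midpoint between them.
- **Loupe:** The tool was vertical to within about 0.002 rad, so the lens should be level. Its centre is within about 1 mm of the ring's estimated position, and its mid-plane is at about 137.6 mm. The joints were essentially still, and the wrist force was just the loupe's weight, so it rests on nothing.
- **Pointer height (the least certain value):** My readings from the side camera ran from 136.5 to 138.8 mm. They disagreed because that camera appears to be off by a fraction of a pixel, changing with height. I set the lens close to their mean. My first rough estimate, about 140 mm, had not been corrected for this.
- **Other objects:** In the final pictures the carton, jar, dish and pointer look unmoved.

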